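# Pack the specimen grips and re-hang the case lid

## Task

Lay all the specimen grips flat in the open aluminium case, then put the loose lid on so that its knuckle sits between the case's knuckles, slide the red-headed hinge pin fully home through all three knuckles, and swing the red latch shut over the lid. Leave the glass jar where it stands.

Things in the scene. Friction and masses are not known exactly. Their poses are not given: they have to be found in the camera images.
- case: Open aluminium case (tray) fixed to the bench, 166 (x) by 156 (y) mm outside, rim 54 mm high, walls 8 mm; inside 150 by 140 mm, black rubber floor 10 mm above the bench. Origin: centre of its underside, z up. Two steel hinge knuckles on its +x side; on its -y side the red swing latch on a dark block 24 by 22 mm, 64 mm high.
- case_hinge (a point): Middle of the case's hinge axis, at case x 98, y 0, z 58 mm; axes as the case's, the hinge axis along y. The two case knuckles, 26 mm square outside with a 15 mm square hole right through, span y -70 to -40 and +40 to +70 mm; the lid's knuckle goes between. The pin may enter from either end.
- lid: Loose lid, 0.4 kg, lying right way up: plate 166 by 156 by 8 mm, underside 9 mm above the origin. Two rubber rails under it (along y, at x +-65 mm, 9 mm deep) drop inside the tray with 3 mm to spare. Origin: centre, level with the rails' bottom, z up; seated, it is 45 mm above the case's origin, axes matching. Handle: black bar along y at the centre, 70 mm long, 16 wide, z 33 to 47 mm.
- lid_hinge (a point): Middle of the lid's single steel knuckle at lid x 98, y 0, z 13 mm; 26 mm square outside, 72 mm long along y, with a 17 mm square hole through it. With the lid seated it lies between the two case knuckles, at point case_hinge.
- pin: Loose hinge pin, 0.2 kg, 202 mm long. Origin on its axis at the shoulder: a red head 20 mm square runs 50 mm to -x, a steel shaft 10 mm in diameter 152 mm to +x, its last 15 mm tapered to 4 mm. Balance point 8 mm into the head; it lies flat on the head, shaft level. Fully home, the shoulder meets the outer knuckle and the shaft passes all three.
- pin_mid (a point): Point on the pin's shaft 70 mm from the shoulder: it reaches the middle of the hinge when the pin is fully home.
- latch (a joint): Angle of the red swing latch about a vertical pivot at case x -60, y -98 mm: 0 = open (arm along case +x, beside the tray), 1.57 = shut (arm along case +y, over the lid; anticlockwise from above), stop at 1.6. Friction (0.06 N m) keeps it where it is left. Arm 16 mm wide, underside 65 mm above the bench (3 mm over a seated lid).
- latch_knob (a point): Middle of the latch's black knob, 50 mm from the pivot, 83 mm above the bench; the knob is a cylinder of 18 mm diameter, from 71 to 95 mm above the bench.
- jar: Small amber glass jar, 44 mm in diameter, 60 mm high, standing among the grips; origin at the centre of its underside. To be left alone.
- grip_1: Steel and brass specimen grip, 0.22 kg, 60 mm long (x), steel middle 40 mm long and 30 mm square, brass ends 22 mm square. Origin at its centre, 15 mm above what it lies on. There are 2 to 4 in a run; absent ones read None.
- grip_2: Steel and brass specimen grip, 0.22 kg, 60 mm long (x), steel middle 40 mm long and 30 mm square, brass ends 22 mm square. Origin at its centre, 15 mm above what it lies on. There are 2 to 4 in a run; absent ones read None.
- grip_3: Steel and brass specimen grip, 0.22 kg, 60 mm long (x), steel middle 40 mm long and 30 mm square, brass ends 22 mm square. Origin at its centre, 15 mm above what it lies on. There are 2 to 4 in a run; absent ones read None.
- grip_4: Steel and brass specimen grip, 0.22 kg, 60 mm long (x), steel middle 40 mm long and 30 mm square, brass ends 22 mm square. Origin at its centre, 15 mm above what it lies on. There are 2 to 4 in a run; absent ones read None.
Not all that is in view belongs to the job. What is shaped like the grip_3 but blue or green is not meant.

How it is judged:
By the outcome, as a careful person would: the job done as asked, in the order asked, and still so for the second after the job is handed in, with the robot touching nothing.
Of grip_1, grip_2, grip_3, grip_4 only 2 to 4 are there at a start; the rules pass over those that are not, and their reading is None.
At some moment in a run one of grip_1, grip_2, grip_3, grip_4, pin may be knocked a few centimetres aside while the robot is not near it.
Once in a run the grip may slacken for a moment while it holds something.
It also fails if it takes over 210 s, if anything falls off the work surface, if the arm or the gripper's body presses on something with over 40 N, if the wrist force passes 120 N, or if a joint passes its speed limit or range.

## Robot

A 7-joint arm with a two-finger parallel gripper is mounted at the origin on the work surface. World frame = base frame: x ahead of the robot, y to its left, z up, the work surface at z = 0. Lengths are in m, angles in rad, forces in N, time in s.
With the tool pointing down it reaches from about 0.4 to 0.85 m from the base axis. Payload 4.5 kg.
Tool frame: the origin (TCP) lies at the very end of the fingers, on their centre line; the grasp point (between the pads) lies 19 mm behind it (tcp_to_grasp is the z of the grasp point in the tool frame, in m); z points along the fingers, y is the line along which they close (so a half turn about z gives the same grasp; the last joint's range is limited). The gripper opens to 88 mm and grips with 3 to 60 N. Pads are 18 mm wide; open, the fingers measure 123 mm over their backs; the gripper's body (75 mm by 187 mm) begins 45 mm behind the grasp point.
Start: joints at [-1.297, 0.689, -0.195, 1.565, 0.157, 0.902, -0.215], TCP at [0.148, 0.607, 0.239] pointing down, gripper open.
Joint ranges: [-3.01, 3.01], [-0.46, 2.08], [-1.47, 1.51], [0.13, 2.56], [-1, 4.14], [0.04, 2.09], [-2.66, 2.66]. Speed limits (rad/s): [2.57, 2.57, 3.14, 3.14, 3.14, 3.14, 3.14].

## Interface

Orientations are given as a unit quaternion [x, y, z, w].
In Python, from plant import * gives the robot as it stands. The module is installed in compiled form; this text tells all that it offers.
- The arm moves only by the shell command python3 -m jog 'ROWS' [OPENING] [FORCE]. ROWS is JSON, a list that holds one entry, the list of rows, each a list of 6 numbers: the shift along the tool's x, y, z in m, then the turn, a rotation vector about the tool's x, y, z in rad. In form: [[[dx, dy, dz, ax, ay, az], ...]]. A call has 1 to 12 rows; each row shifts and turns the commanded pose from where the row before left it, along the tool's axes as they then stand; what a row does not reach is not made up. A row lasts 1/8 s, in which the tool goes at most 62.5 mm and 10.7 degrees, less where a joint would pass 70% of its speed; a pose out of reach is approached as far as the arm can. A call with a gripper value outside its range is refused whole. OPENING is the finger opening in m, from 0 to 0.0881, set as the call begins (- or left out, the last holds). The fingers move at their own pace and stop on an object; FORCE is the grip in N (left out, the last holds). Time passes only in rows, so rows that do not move let the fingers close. It gives the time, the measured TCP pose, the force, the opening and the grip force at its end, in the units of the state.
- get_state(): the state, without advancing time (a new reading comes with each control period).
- snapshot(name): name is "scene" or "top" or "wrist"; returns a dict with "frame" (480x640x3 uint8, red, green, blue), "mtx" (3x3 intrinsics, pixels), "xyz" and "orientation" of the camera in the world; the wrist camera has in their place "mount" (4x4, takes a point from camera to tool coordinates, whose origin is the TCP and whose axes are the flange's). Camera axes: x right, y down, z forward; pixel columns grow to the right and rows downward; lengths in m; the calibration is good to about 2 mm. A picture is of the moment at which its call begins: read the wrist's pose just before it. There is no depth.
- finish_job(): hands the job in; it is judged then, once.
The state is a dict: "clock": time; "q": joint angles; "qd": joint speeds; "joint_torque": joint torques, N m; "tool_pos": TCP position; "eef_rot": TCP orientation; "contact_force": force on the tool from outside, world axes, zero at the start; "moment": the same for the moment, N m; "opening": opening from 0.0 (shut) to 1.0 (fully open); "finger_force": force on a finger pad.
Only numpy, scipy, OpenCV 4.12 (cv2) and the standard library are available. Lean on these libraries where they do the work, as an engineer would, in place of code of your own. Each camera call takes 0.05 s, during which the arm holds its last target. There are 200 camera calls.

## Working session

There is one attempt and no reset: what is moved stays moved. The work goes in short steps, Python scripts to look and compute and a shell command to move; the robot and the scene stay as the last step left them, time stands still between calls to the robot, and variables do not carry over. Pictures are saved under pics/ and viewed, at most 14 in all, crops included, and the job is handed in when it is done.

```bash
mkdir -p pics
cat > h.py <<'E'
from plant import *
import numpy as np, cv2
from scipy.spatial.transform import Rotation as R
def cam(name):
    s=get_state(); d=snapshot(name)
    if 'mount' in d:
        T=np.eye(4);T[:3,:3]=R.from_quat(s['eef_rot']).as_matrix();T[:3,3]=s['tool_pos'];T=T@np.array(d['mount'])
    else:
        T=np.eye(4);T[:3,:3]=R.from_quat(d['orientation']).as_matrix();T[:3,3]=d['xyz']
    return np.array(d['frame']),np.array(d['mtx']),T
def save(f,n,crop=None,scale=1):
    if crop: f=f[crop[1]:crop[3],crop[0]:crop[2]]
    cv2.imwrite(n,cv2.cvtColor(cv2.resize(f,None,fx=scale,fy=scale,interpolation=cv2.INTER_CUBIC),cv2.COLOR_RGB2BGR))
def pt(K,T,uv,z):
    d=T[:3,:3]@np.linalg.solve(K,[uv[0],uv[1],1.]); return T[:3,3]+d*(z-T[2,3])/d[2]
def px(K,T,P):
    c=np.linalg.inv(T)@np.append(P,1); c=K@c[:3]; return c[:2]/c[2]
E
python3 - <<'E'
from h import *
s=get_state();print({k:np.round(v,3) for k,v in s.items()})
print(np.round(R.from_quat(s['eef_rot']).as_matrix(),2))
import pickle
for n in('top','scene','wrist'):
    f,K,T=cam(n);save(f,f'pics/{n}0.png');pickle.dump((f,K,T),open(n+'0.pkl','wb'));print(n,K[0,0],np.round(T,3).tolist())
E
```

```text
{'clock': np.float64(0.0), 'q': array([-1.297,  0.69 , -0.195,  1.566,  0.157,  0.902, -0.215]), 'qd': array([ 0.   , -0.001,  0.001, -0.   ,  0.001, -0.001,  0.   ]), 'joint_torque': array([-0.0000e+00, -5.2755e+01, -1.2670e+00, -1.5342e+01, -5.3000e-02,
        7.0000e-03,  0.0000e+00]), 'tool_pos': array([0.148, 0.606, 0.238]), 'eef_rot': array([ 0.12 ,  0.993, -0.001, -0.   ]), 'contact_force': array([-0.305, -0.273,  0.445]), 'moment': array([-0.003,  0.017,  0.015]), 'finger_force': np.float64(0.0), 'opening': np.float64(1.0)}
[[-0.97  0.24 -0.  ]
 [ 0.24  0.97 -0.  ]
 [-0.   -0.   -1.  ]]
top 503.66971866990895 [[0.007, -0.989, 0.147, 0.345], [-1.0, -0.007, -0.0, 0.015], [0.001, -0.147, -0.989, 1.274], [0.0, 0.0, 0.0, 1.0]]
scene 599.8221986870435 [[0.468, 0.688, -0.554, 1.23], [0.884, -0.369, 0.287, -0.384], [-0.007, -0.624, -0.781, 1.087], [0.0, 0.0, 0.0, 1.0]]
wrist 345.99431881044603 [[0.236, 0.938, 0.252, 0.084], [0.972, -0.228, -0.062, 0.622], [-0.0, 0.259, -0.966, 0.383], [0.0, 0.0, 0.0, 1.0]]
```

View pics/top0.png

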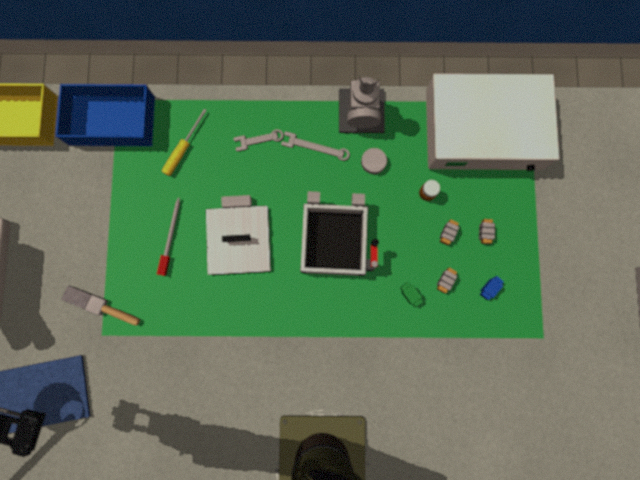

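View pics/scene0.png

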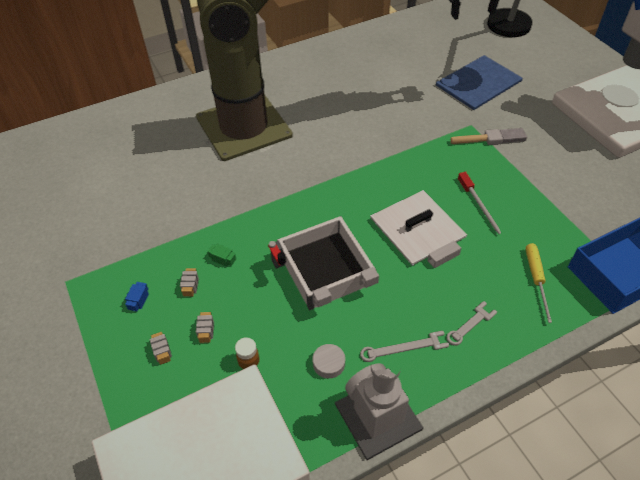

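Top view: the three orange-and-silver grips are at px (450,232), (488,231) and (447,280). The lookalikes are the green one (412,294) and the blue one (492,288). The jar is at (430,190), the case at (335,240), the lid at (238,240) and the red pin at (163,265), with the yellow screwdriver at (178,155) as its lookalike. I'll check this choice in a close crop.

Run:
```python
from h import *
import pickle
f,K,T=pickle.load(open('top0.pkl','rb'))
save(f,'pics/cropA.png',(295,175,515,310),3.6)
for n,uv,z in [('g1',(450,232),.02),('g2',(488,231),.02),('g3',(447,280),.02),('case',(335.5,239.5),.054),('lid',(238,240),.017),('kn',(236,201),.02),('pinhead',(163,265),.012),('tip',(178,200),.01),('jar',(431,188),.06),('green',(412,294),.02)]:
    print(n,np.round(pt(K,T,uv,z),3))
```

```text
g1 [ 0.557 -0.321  0.02 ]
g2 [ 0.56  -0.417  0.02 ]
g3 [ 0.435 -0.31   0.02 ]
case [ 0.53  -0.031  0.054]
lid [0.533 0.214 0.017]
kn [0.633 0.221 0.02 ]
pinhead [0.469 0.401 0.012]
tip [0.637 0.372 0.01 ]
jar [ 0.66  -0.267  0.06 ]
green [ 0.4   -0.222  0.02 ]
```

View pics/cropA.png

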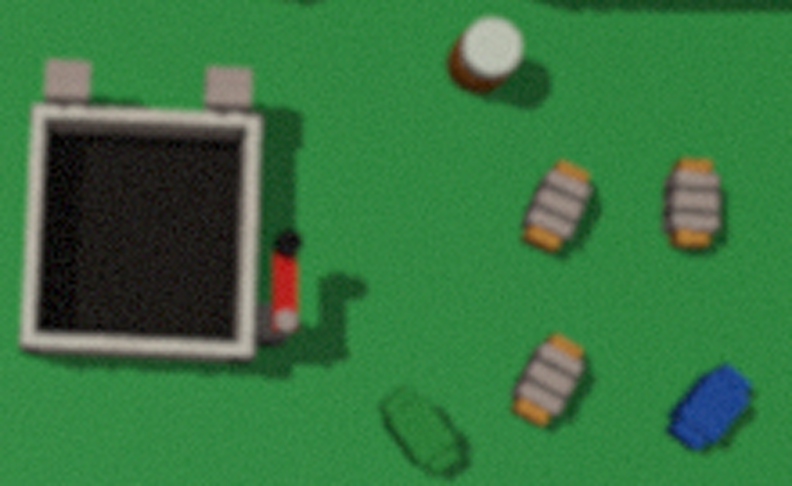

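The crop confirms three orange/steel grips at crop px (559,206), (692,203) and (550,380). The green (425,430) and blue (710,405) ones are lookalikes. The case rim corners are (37,103), (262,113), (255,357) and (22,347), and the latch is open with its knob at (288,243).

```bash
cat >> h.py <<'E'
def yaw_of(Rm): return np.arctan2(Rm[1,1],Rm[0,1])   # direction of tool y (mod pi)
def delta(P,yaw_y,s=None):
    """shift in present tool axes (then) turn about tool z, so that TCP at P and tool y along world yaw_y (mod pi)"""
    s=s or get_state();Rm=R.from_quat(s['eef_rot']).as_matrix()
    d=Rm.T@(np.array(P)-s['tool_pos'])
    t=(yaw_y-yaw_of(Rm)+np.pi/2)%np.pi-np.pi/2
    tilt=np.cross([Rm[0,2],Rm[1,2],Rm[2,2]],[0,0,-1]); 
    print('shift',np.round(d,4),'turn z',round(-t,3),'(or %.3f)'%(-t-np.sign(-t)*np.pi),'tilt fix tool',np.round(Rm.T@tilt,3))
def show():
    s=get_state();print('t %.1f'%s['clock'],'tcp',np.round(s['tool_pos'],4),'yaw_y %.3f'%yaw_of(R.from_quat(s['eef_rot']).as_matrix()),'q7 %.2f q5 %.2f'%(s['q'][6],s['q'][4]),'open %.1fmm'%(s['opening']*88.1),'F',np.round(s['contact_force'],1),'ff %.1f'%s['finger_force']);return s
E
python3 - <<'E'
from h import *
import pickle
f,K,T=pickle.load(open('top0.pkl','rb'))
c=lambda p:(np.array(p)+.5)/3.6-.5+[295,175]
C=[pt(K,T,c(p),.054) for p in [(37,103),(262,113),(255,357),(22,347)]]
print(np.round(C,3),np.round(np.mean(C,0),3))
for i in range(4): d=C[(i+1)%4]-C[i];print(np.linalg.norm(d),np.degrees(np.arctan2(d[1],d[0])))
for a,b in [((573,170),(543,238)),((694,165),(691,240)),((567,345),(533,412))]:
    a,b=pt(K,T,c(a),.024),pt(K,T,c(b),.024);d=a-b
    print(np.round((a+b)/2,3),np.degrees(np.arctan2(d[1],d[0])))
delta([.5,.3,.26],0)
E
python3 -m jog '[[[-0.05,0,-0.005,0,0,0],[-0.05,0,0,0,0,0],[-0.05,0,0,0,0,0],[-0.05,-0.03,0,0,0,0],[-0.05,-0.05,0,0,0,0],[-0.03,-0.05,0,0,0,0],[0,-0.05,0,0,0,0],[0,-0.05,0,0,0,0],[0,-0.05,0,0,0,0],[0,-0.05,0,0,0,0],[0,-0.05,0,0,0,0]]]'
```

```text
[[ 0.62   0.045  0.054]
 [ 0.615 -0.11   0.054]
 [ 0.447 -0.104  0.054]
 [ 0.452  0.053  0.054]] [ 0.533 -0.029  0.054]
0.15485021734439694 -92.19246327475058
0.16810797412980638 177.94082288506107
0.15716630874573645 87.9379662765092
0.16847628974804513 -2.847005718355841
[ 0.558 -0.319  0.024] -24.966275911067413
[ 0.559 -0.414  0.024] -4.700948112560648
[ 0.436 -0.31   0.024] -28.237481785440284
shift [-0.4144 -0.2144 -0.0216] turn z 1.331 (or -1.811) tilt fix tool [-0.001  0.    -0.   ]
clock: 1.52
tool_pos: [0.3254, 0.177, 0.2437]
eef_rot: [0.12, 0.993, 0.0, 0.0]
contact_force: [0.3, -0.7, -0.6]
opening: 1.0
finger_force: 0.0
```

Run:
```python
from h import *
show();delta([.559,-.414,.2],np.radians(85.3))
```

```text
t 1.5 tcp [0.3254 0.177  0.2437] yaw_y 1.331 q7 0.48 q5 0.19 open 88.1mm F [ 0.3 -0.7 -0.6] ff 0.0
shift [-0.3672 -0.5186  0.0438] turn z -0.158 (or 2.984) tilt fix tool [0. 0. 0.]
```

```bash
python3 -m jog '[[[-0.06,0,0,0,0,0],[-0.06,0,0,0,0,0],[-0.06,0,0,0,0,0],[-0.05,-0.03,0,0,0,0],[-0.04,-0.05,0,0,0,0],[-0.03,-0.06,0,0,0,0],[-0.027,-0.06,0,0,0,0],[-0.02,-0.06,0,0,0,0],[-0.02,-0.06,0,0,0,0],[0,-0.06,0.01,0,0,0],[0,-0.06,0.01,0,0,0],[0,-0.06,0.01,0,0,-0.08]]]'; python3 -m jog '[[[0,-0.04,0.01,0,0,-0.08],[0,-0.04,0,0,0,0],[0,0,0,0,0,0],[0,0,0,0,0,0]]]'
python3 - <<'E'
from h import *
show();delta([.559,-.414,.2],np.radians(85.3))
f,K,T=cam('wrist');save(f,'pics/w1.png');import pickle;pickle.dump((f,K,T),open('w1.pkl','wb'))
for P in([.559,-.414,.024],[.558,-.319,.024],[.436,-.310,.024]):print(px(K,T,P))
E
```

```text
clock: 3.02
tool_pos: [0.5606, -0.3854, 0.213]
eef_rot: [0.079, 0.997, 0.0, -0.0]
contact_force: [0.2, 0.1, 0.3]
opening: 0.996
finger_force: 0.0
clock: 3.52
tool_pos: [0.5519, -0.4619, 0.2032]
eef_rot: [0.04, 0.999, 0.001, -0.0]
contact_force: [0.2, 0.6, 0.3]
opening: 1.0
finger_force: 0.0
t 3.5 tcp [ 0.5519 -0.4619  0.2032] yaw_y 1.492 q7 1.90 q5 0.30 open 88.1mm F [0.2 0.6 0.3] ff 0.0
shift [-0.0033  0.0483  0.0033] turn z 0.003 (or -3.139) tilt fix tool [ 0.002 -0.    -0.   ]
[372.52138322 222.4863572 ]
[472.12955647 213.77084752]
[487.37979006  73.77799399]
```

View pics/w1.png

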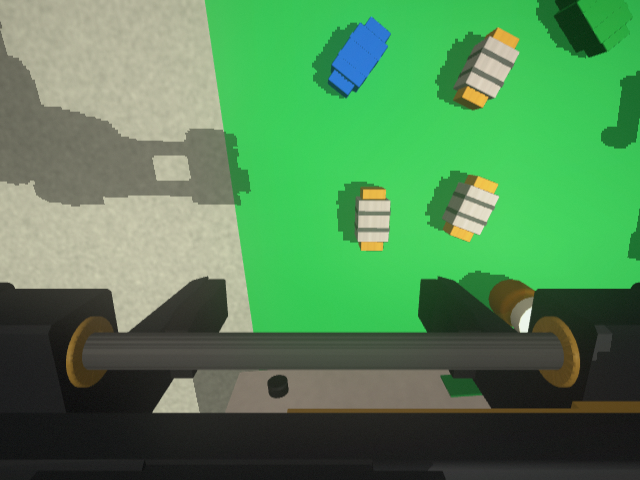

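The wrist view shows grip 2 at (373,218), grip 1 at (473,208) and grip 3 at (488,68), with the blue one at (358,58). The predictions agree to about 5 px.

```bash
cat >> h.py <<'E'
def grips(f,K,T,z=.024):
    hsv=cv2.cvtColor(f,cv2.COLOR_RGB2HSV)
    m=cv2.inRange(hsv,(12,120,120),(26,255,255)); 
    n,_,st,ce=cv2.connectedComponentsWithStats(m)
    P=[pt(K,T,ce[i],z) for i in range(1,n) if st[i,4]>60 and ce[i][1]<275]
    out=[]
    for i in range(len(P)):
        for j in range(i):
            d=P[i]-P[j]
            if .04<np.linalg.norm(d)<.06:
                a=np.arctan2(d[1],d[0]);a=(a+np.pi/2)%np.pi-np.pi/2
                out.append(((P[i]+P[j])/2,a));print('grip',np.round((P[i]+P[j])/2,4),'yaw %.3f'%a,'len %.3f'%np.linalg.norm(d))
    return out
E
python3 - <<'E'
from h import *
import pickle
g=grips(*pickle.load(open('w1.pkl','rb')))
p,a=min(g,key=lambda x:x[0][1]); delta([p[0],p[1],.12],a+np.pi/2)
E
```

```text
grip [ 0.4313 -0.3083  0.024 ] yaw -0.503 len 0.051
grip [ 0.5538 -0.3184  0.024 ] yaw -0.435 len 0.050
grip [ 0.557  -0.4137  0.024 ] yaw -0.081 len 0.051
shift [-0.0009  0.0475  0.0836] turn z 0.004 (or -3.138) tilt fix tool [ 0.002  0.    -0.   ]
```

```bash
python3 -m jog '[[[0,0.0475,0,0,0,0],[0,0,0.05,0,0,0],[0,0,0.05,0,0,0],[0,0,0.05,0,0,0],[0,0,0.03,0,0,0],[0,0,0.01,0,0,0],[0,0,0.008,0,0,0],[0,0,0,0,0,0]]]' 0.065 25 ; python3 -m jog '[[[0,0,0,0,0,0],[0,0,0,0,0,0],[0,0,0,0,0,0],[0,0,0,0,0,0]]]' 0.01 25; python3 -c "
from h import *
show()"
```

```text
clock: 4.58
tool_pos: [0.5562, -0.4157, 0.0065]
eef_rot: [0.04, 0.999, -0.0, 0.001]
contact_force: [-0.3, -0.2, 0.6]
opening: 0.734
finger_force: 0.0
clock: 5.08
tool_pos: [0.5557, -0.4153, 0.006]
eef_rot: [0.04, 0.999, 0.0, 0.0]
contact_force: [-1.1, 1.3, 1.5]
opening: 0.34
finger_force: 25.0
t 5.1 tcp [ 0.5557 -0.4153  0.006 ] yaw_y 1.491 q7 1.76 q5 0.39 open 29.9mm F [-1.1  1.3  1.5] ff 25.0
```

```bash
python3 -m jog '[[[0,0,-0.02,0,0,0],[0,0,-0.05,0,0,0],[0,0,-0.06,0,0,0],[0,0,-0.03,0,0,0],[0,0.06,0,0,0,0],[0,0.06,0,0,0,0],[0,0.06,0,0,0,0],[0,0.06,0,0,0,0],[0,0.06,0,0,0,0],[0,0.06,0,0,0,0],[0,0.05,0,0,0,-0.04],[0,0,0,0,0,0]]]' - 45
python3 - <<'E'
from h import *
import pickle
show();delta([.57,-.0025,.03],1.531)
f,K,T=cam('wrist');save(f,'pics/w2.png');pickle.dump((f,K,T),open('w2.pkl','wb'))
E
```

```text
clock: 6.58
tool_pos: [0.5887, 0.0001, 0.1671]
eef_rot: [0.015, 1.0, 0.002, 0.001]
contact_force: [0.0, -0.8, -2.4]
opening: 0.334
finger_force: 45.0
t 6.6 tcp [5.887e-01 1.000e-04 1.671e-01] yaw_y 1.541 q7 1.20 q5 0.29 open 29.5mm F [ 0.  -0.8 -2.4] ff 45.0
shift [ 0.0189 -0.0038  0.137 ] turn z 0.01 (or -3.132) tilt fix tool [0.005 0.002 0.   ]
```

View pics/w2.png

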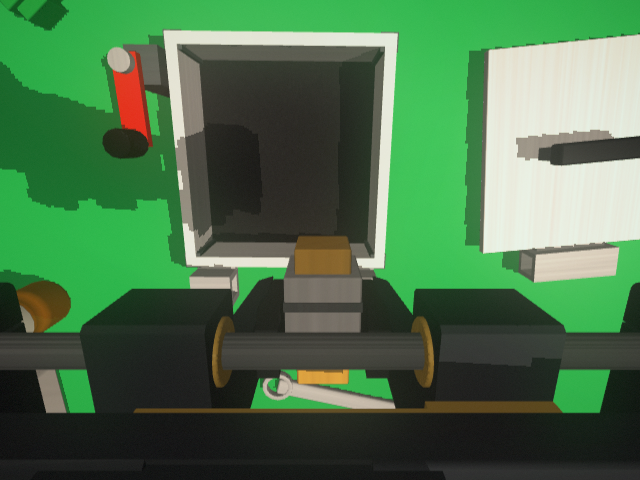

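The rim corners are at (164,31), (398,34), (383,268) and (188,266). The grip is still held, and the lid's left edge runs (487,49) to (482,252).

```bash
cat >> h.py <<'E'
def rect(K,T,uvs,z):
    "uvs: corners (-x,-y),(-x,+y),(+x,+y),(+x,-y) of thing"
    C=np.array([pt(K,T,u,z)[:2] for u in uvs]);u=(C[2]+C[3]-C[0]-C[1]);v=(C[1]+C[2]-C[0]-C[3])
    ax=np.arctan2(u[1],u[0]);ay=np.arctan2(-v[0],v[1])
    print('centre',np.round(C.mean(0),4),'size',np.round([np.linalg.norm(u)/2,np.linalg.norm(v)/2],4),'yaw',round(ax,4),round(ay,4))
E
python3 - <<'E'
from h import *
import pickle
f,K,T=pickle.load(open('w2.pkl','rb'))
rect(K,T,[(164,31),(398,34),(383,268),(188,266)],.054)
a,b=[pt(K,T,u,.017) for u in((487,49),(482,252))];print(a,b,np.linalg.norm(a-b))
E
```

```text
centre [ 0.5307 -0.0259] size [0.1649 0.1546] yaw -0.0391 -0.0406
[0.45336174 0.13168372 0.017     ] [0.6174324 0.1427881 0.017    ] 0.1644460020285811
```

```bash
python3 -m jog '[[[0.019,-0.004,0,0.005,0.002,0.01],[0,0,0.05,0,0,0],[0,0,0.05,0,0,0],[0,0,0.03,0,0,0],[0,0,0.0175,0,0,0],[0,0,0,0,0,0],[0,0,0,0,0,0]]]'; python3 -c "
from h import *
show();delta([.569,-.0024,.017],1.531)"
```

```text
clock: 7.5
tool_pos: [0.5696, -0.0113, 0.0194]
eef_rot: [0.025, 1.0, -0.002, -0.0]
contact_force: [-0.3, -0.1, -2.0]
opening: 0.337
finger_force: 45.0
t 7.5 tcp [ 0.5696 -0.0113  0.0194] yaw_y 1.520 q7 1.10 q5 0.38 open 29.7mm F [-0.3 -0.1 -2. ] ff 45.0
shift [0.001  0.0089 0.0023] turn z -0.011 (or 3.131) tilt fix tool [-0.005 -0.     0.   ]
```

```bash
python3 -m jog '[[[0,0.009,0,-0.005,0,-0.01],[0,0,0.0025,0,0,0],[0,0,0,0,0,0],[0,0,0,0,0,0]]]';python3 -m jog '[[[0,0,0,0,0,0],[0,0,0,0,0,0],[0,0,-0.02,0,0,0],[0,0,-0.05,0,0,0],[0,0,-0.05,0,0,0],[0,0,-0.05,0,0,0],[0,0,0,0,0,0],[0,0,0,0,0,0]]]' 0.042;  python3 -c "
from h import *
show();delta([.5538,-.3184,.185],-.435+np.pi/2)"
```

```text
clock: 8.0
tool_pos: [0.5693, -0.0017, 0.0159]
eef_rot: [0.02, 1.0, 0.0, -0.001]
contact_force: [0.3, 0.5, -1.4]
opening: 0.338
finger_force: 45.0
clock: 9.0
tool_pos: [0.5689, -0.0025, 0.1853]
eef_rot: [0.02, 1.0, -0.0, -0.001]
contact_force: [0.4, 0.1, -0.7]
opening: 0.481
finger_force: 0.0
t 9.0 tcp [ 0.5689 -0.0025  0.1853] yaw_y 1.531 q7 1.18 q5 0.28 open 42.4mm F [ 0.4  0.1 -0.7] ff 0.0
shift [ 0.0025 -0.3163  0.0004] turn z 0.395 (or -2.747) tilt fix tool [-0.    -0.003  0.   ]
```

```bash
python3 -m jog '[[[0,-0.05,0,0,0,0],[0,-0.06,0,0,0,0],[0,-0.06,0,0,0,0],[0,-0.06,0,0,0,0],[0,-0.05,0,0,0,0],[0.0025,-0.036,0,0,0,0.1],[0,0,0,0,0,0.15],[0,0,0,0,0,0.145],[0,0,0,0,0,0],[0,0,0,0,0,0]]]' 0.065
python3 - <<'E'
from h import *
show()
g=grips(*cam('wrist'))
p,a=min(g,key=lambda x:np.hypot(x[0][1]+.318,x[0][0]-.554)); delta([p[0],p[1],.006],a+np.pi/2)
E
```

```text
clock: 10.25
tool_pos: [0.5539, -0.3173, 0.1845]
eef_rot: [0.214, 0.977, 0.0, -0.002]
contact_force: [0.1, 0.9, -0.9]
opening: 0.74
finger_force: 0.0
t 10.2 tcp [ 0.5539 -0.3173  0.1845] yaw_y 1.139 q7 1.39 q5 0.22 open 65.2mm F [ 0.1  0.9 -0.9] ff 0.0
grip [ 0.4323 -0.308   0.024 ] yaw -0.495 len 0.050
grip [ 0.5542 -0.3187  0.024 ] yaw -0.440 len 0.051
shift [-0.0013 -0.001   0.1788] turn z 0.007 (or -3.134) tilt fix tool [-0.001 -0.003  0.   ]
```

```bash
python3 -m jog '[[[0,0,0.05,0,-0.003,0],[0,0,0.05,0,0,0],[0,0,0.05,0,0,0],[0,0,0.02,0,0,0],[0,0,0.0085,0,0,0],[0,0,0,0,0,0]]]'; python3 -m jog '[[[0,0,0,0,0,0],[0,0,0,0,0,0],[0,0,0,0,0,0],[0,0,0,0,0,0],[0,0,-0.02,0,0,0],[0,0,-0.05,0,0,0],[0,0,-0.05,0,0,0],[0,0,-0.03,0,0,0],[0,0,0,0,0,0],[0,0,0,0,0,0]]]' 0.01 45; python3 -c "
from h import *
show()
c=np.array([.532,-.027]);a=-.04
m=np.array([[np.cos(a),-np.sin(a)],[np.sin(a),np.cos(a)]])
for q in([-.036,.026],[.04,-.027]):
  p=c+m@q;print(p);delta([p[0],p[1],.156],1.531)"
```

```text
clock: 11.05
tool_pos: [0.5552, -0.3182, 0.008]
eef_rot: [0.216, 0.976, -0.001, 0.001]
contact_force: [0.4, -0.1, 0.1]
opening: 0.736
finger_force: 0.0
clock: 12.3
tool_pos: [0.5532, -0.3172, 0.1561]
eef_rot: [0.216, 0.976, -0.0, -0.001]
contact_force: [0.3, 0.1, -2.7]
opening: 0.34
finger_force: 45.0
t 12.3 tcp [ 0.5532 -0.3172  0.1561] yaw_y 1.136 q7 1.38 q5 0.24 open 30.0mm F [ 0.3  0.1 -2.7] ff 45.0
[4.97068519e-01 4.18818804e-04]
shift [1.847e-01 2.644e-01 2.000e-04] turn z -0.395 (or 2.747) tilt fix tool [-0.001 -0.001  0.   ]
[ 0.57088829 -0.05557798]
shift [9.420e-02 2.447e-01 1.000e-04] turn z -0.395 (or 2.747) tilt fix tool [-0.001 -0.001  0.   ]
```

```bash
python3 -m jog '[[[0,0,0,0,0,-0.13],[0,0,0,0,0,-0.13],[0,0,0,0,0,-0.135],[0,0,0,0,0,0],[0,0,0,0,0,0]]]';python3 -c "
from h import *
show();delta([.497,.0004,.156],1.531)"
```

```text
clock: 12.92
tool_pos: [0.5537, -0.3173, 0.1559]
eef_rot: [0.021, 1.0, -0.0, -0.001]
contact_force: [0.9, 0.3, -2.4]
opening: 0.338
finger_force: 45.0
t 12.9 tcp [ 0.5537 -0.3173  0.1559] yaw_y 1.529 q7 1.68 q5 0.35 open 29.7mm F [ 0.9  0.3 -2.4] ff 45.0
shift [ 0.0699  0.3151 -0.    ] turn z -0.002 (or 3.139) tilt fix tool [-0.    -0.001 -0.   ]
```

```bash
python3 -m jog '[[[0.01,0.045,0,0,0,0],[0.015,0.06,0,0,0,0],[0.015,0.06,0,0,0,0],[0.015,0.06,0,0,0,0],[0.015,0.06,0,0,0,0],[0,0.03,0,0,0,0],[0,0,0,0,0,0],[0,0,0,0,0,0]]]';python3 -c "
from h import *
show();delta([.497,.0004,.018],1.531)"
```

```text
clock: 13.92
tool_pos: [0.4969, -0.001, 0.1567]
eef_rot: [0.021, 1.0, -0.001, 0.0]
contact_force: [-1.2, -0.3, -1.6]
opening: 0.337
finger_force: 45.0
t 13.9 tcp [ 0.4969 -0.001   0.1567] yaw_y 1.529 q7 1.11 q5 0.32 open 29.7mm F [-1.2 -0.3 -1.6] ff 45.0
shift [0.     0.0017 0.1387] turn z -0.002 (or 3.140) tilt fix tool [-0.002  0.001 -0.   ]
```

```bash
python3 -m jog '[[[0,0.0015,0.05,0,0,0],[0,0,0.05,0,0,0],[0,0,0.03,0,0,0],[0,0,0.009,0,0,0],[0,0,0,0,0,0],[0,0,0,0,0,0]]]';python3 -m jog '[[[0,0,0,0,0,0],[0,0,0,0,0,0],[0,0,-0.02,0,0,0],[0,0,-0.05,0,0,0],[0,0,-0.05,0,0,0],[0,0,-0.05,0,0,0],[0,0,0,0,0,0],[0,0,0,0,0,0]]]' 0.042;  python3 -c "
from h import *
show();delta([.4323,-.308,.185],-.495+np.pi/2)"
```

```text
clock: 14.68
tool_pos: [0.4979, 0.0003, 0.0184]
eef_rot: [0.021, 1.0, -0.001, 0.001]
contact_force: [-0.1, -0.2, -2.2]
opening: 0.337
finger_force: 45.0
clock: 15.68
tool_pos: [0.4965, 0.0011, 0.1874]
eef_rot: [0.02, 1.0, -0.001, 0.0]
contact_force: [0.0, -0.1, -0.2]
opening: 0.475
finger_force: 0.0
t 15.7 tcp [0.4965 0.0011 0.1874] yaw_y 1.531 q7 1.12 q5 0.31 open 41.8mm F [ 0.  -0.1 -0.2] ff 0.0
shift [ 0.0517 -0.3114  0.0028] turn z 0.455 (or -2.687) tilt fix tool [-0.001  0.    -0.   ]
```

```bash
python3 -m jog '[[[0.01,-0.05,0,0,0,0],[0.01,-0.06,0,0,0,0],[0.01,-0.06,0,0,0,0],[0.01,-0.06,0,0,0,0],[0.01,-0.05,0,0,0,0],[0.002,-0.03,0,0,0,0.1],[0,0,0,0,0,0.18],[0,0,0,0,0,0.175],[0,0,0,0,0,0],[0,0,0,0,0,0]]]' 0.065
python3 - <<'E'
from h import *
show()
g=grips(*cam('wrist'))
p,a=min(g,key=lambda x:np.hypot(x[0][1]+.308,x[0][0]-.432)); delta([p[0],p[1],.006],a+np.pi/2)
E
```

```text
clock: 16.92
tool_pos: [0.4322, -0.3058, 0.187]
eef_rot: [0.243, 0.97, -0.0, -0.001]
contact_force: [-0.1, 0.5, -0.1]
opening: 0.738
finger_force: 0.0
t 16.9 tcp [ 0.4322 -0.3058  0.187 ] yaw_y 1.079 q7 1.36 q5 0.24 open 65.0mm F [-0.1  0.5 -0.1] ff 0.0
grip [ 0.4322 -0.3088  0.024 ] yaw -0.513 len 0.051
shift [-0.0013 -0.0026  0.1813] turn z 0.021 (or -3.120) tilt fix tool [-0.001 -0.    -0.   ]
```

```bash
python3 -m jog '[[[-0.005,-0.0025,0.05,0,0,0.02],[0,0,0.05,0,0,0],[0,0,0.05,0,0,0],[0,0,0.02,0,0,0],[0,0,0.011,0,0,0],[0,0,0,0,0,0],[0,0,0,0,0,0]]]'; python3 -m jog '[[[0,0,0,0,0,0],[0,0,0,0,0,0],[0,0,0,0,0,0],[0,0,0,0,0,0],[0,0,-0.02,0,0,0],[0,0,-0.05,0,0,0],[0,0,-0.05,0,0,0],[0,0,-0.05,0,0,0],[0,0,0,0,0,-0.14],[0,0,0,0,0,-0.16],[0,0,0,0,0,-0.175],[0,0,0,0,0,0]]]' 0.01 45;  python3 -c "
from h import *
show()
delta([.575,-.0555,.176],1.531)"
```

```text
clock: 17.85
tool_pos: [0.4366, -0.3115, 0.008]
eef_rot: [0.255, 0.967, -0.001, 0.001]
contact_force: [-0.2, -0.1, 0.5]
opening: 0.741
finger_force: 0.0
clock: 19.35
tool_pos: [0.4352, -0.3108, 0.1766]
eef_rot: [0.021, 1.0, -0.0, -0.0]
contact_force: [-0.1, 0.1, -2.6]
opening: 0.336
finger_force: 45.0
t 19.4 tcp [ 0.4352 -0.3108  0.1766] yaw_y 1.529 q7 1.67 q5 0.39 open 29.6mm F [-0.1  0.1 -2.6] ff 45.0
shift [-0.129   0.2609  0.0006] turn z -0.002 (or 3.139) tilt fix tool [-0. -0. -0.]
```

```bash
python3 -m jog '[[[-0.025,0.045,0,0,0,0],[-0.025,0.05,0,0,0,0],[-0.025,0.05,0,0,0,0],[-0.025,0.05,0,0,0,0],[-0.025,0.05,0,0,0,0],[-0.004,0.016,0,0,0,0],[0,0,0,0,0,0],[0,0,0,0,0,0]]]';python3 -c "
from h import *
show();delta([.575,-.0555,.017],1.531)"
```

```text
clock: 20.35
tool_pos: [0.574, -0.0578, 0.1765]
eef_rot: [0.022, 1.0, -0.002, -0.001]
contact_force: [0.7, -1.1, -2.0]
opening: 0.338
finger_force: 45.0
t 20.4 tcp [ 0.574  -0.0578  0.1765] yaw_y 1.527 q7 1.23 q5 0.33 open 29.7mm F [ 0.7 -1.1 -2. ] ff 45.0
shift [-0.0011  0.0029  0.1595] turn z -0.004 (or 3.138) tilt fix tool [-0.003 -0.001 -0.   ]
```

```bash
python3 -m jog '[[[-0.001,0.003,0.05,0,0,0],[0,0,0.05,0,0,0],[0,0,0.035,0,0,0],[0,0,0,0,0,0],[0,0,0.012,0,0,0],[0,0,0.012,0,0,0],[0,0,0,0,0,0],[0,0,0,0,0,0]]]';python3 -c "
from h import *
show();delta([.575,-.0555,.017],1.531)"
```

```text
clock: 21.35
tool_pos: [0.5765, -0.0524, 0.0183]
eef_rot: [0.02, 1.0, -0.001, 0.001]
contact_force: [-0.2, -0.6, -2.2]
opening: 0.339
finger_force: 45.0
t 21.4 tcp [ 0.5765 -0.0524  0.0183] yaw_y 1.531 q7 1.13 q5 0.44 open 29.8mm F [-0.2 -0.6 -2.2] ff 45.0
shift [ 0.0014 -0.0032  0.0013] turn z 0.0 (or -3.142) tilt fix tool [-0.001  0.001  0.   ]
```

```bash
python3 -m jog '[[[0,-0.004,0,0,0,0],[0,0,0.001,0,0,0],[0,0,0,0,0,0]]]';python3 -m jog '[[[0,0,0,0,0,0],[0,0,0,0,0,0],[0,0,-0.02,0,0,0],[0,0,-0.05,0,0,0],[0,0,-0.05,0,0,0],[0,0,-0.05,0,0,0],[0,0.06,-0.03,0,0,0],[0,0.06,0,0,0,0],[0,0.06,0,0,0,0],[0,0.06,0,0,0,0],[0,0.0,0,0,0,0]]]' 0.035;  python3 -c "
from h import *
show();
f,K,T=cam('wrist');save(f,'pics/w3.png');import pickle;pickle.dump((f,K,T),open('w3.pkl','wb'))"
```

```text
clock: 21.72
tool_pos: [0.5763, -0.0573, 0.0172]
eef_rot: [0.02, 1.0, -0.001, 0.0]
contact_force: [-1.0, -1.3, 1.7]
opening: 0.335
finger_force: 45.0
clock: 23.1
tool_pos: [0.584, 0.1878, 0.2163]
eef_rot: [0.015, 1.0, 0.003, 0.001]
contact_force: [-0.5, -1.4, -0.2]
opening: 0.398
finger_force: 0.0
t 23.1 tcp [0.584  0.1878 0.2163] yaw_y 1.541 q7 0.90 q5 0.28 open 35.0mm F [-0.5 -1.4 -0.2] ff 0.0
```

View pics/w3.png

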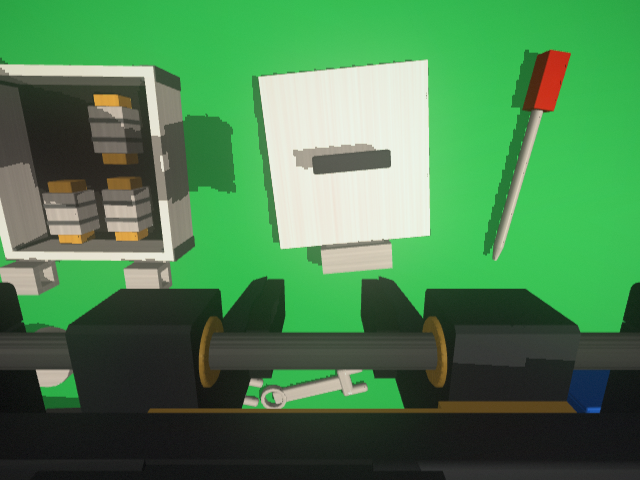

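All three grips lie flat in the case. The lid corners are (260,75), (428,60), (430,236) and (282,249), with the handle centred near (352,161). The pin's red head is at (547,80), shoulder (535,110) and tip (496,257).

Run:
```python
from h import *
import pickle
f,K,T=pickle.load(open('w3.pkl','rb'))
rect(K,T,[(260,75),(428,60),(430,236),(282,249)],.017)
a,b=pt(K,T,(313,160),.047),pt(K,T,(391,154),.047);print('handle',a,b,np.linalg.norm(a-b))
a,b=pt(K,T,(536,110),.012),pt(K,T,(496,257),.01);print('pin',a,b,np.linalg.norm(a-b))
```

```text
centre [0.5315 0.2172] size [0.1658 0.1532] yaw 0.0628 0.0576
handle [0.52877893 0.18186154 0.047     ] [0.52558402 0.25089353 0.047     ] 0.06910588638850858
pin [0.48967277 0.39521754 0.012     ] [0.63681629 0.37316132 0.01      ] 0.14880084773702718
```

```bash
python3 -m jog '[[[0.03,0.01,0,0,0,0.15],[0.025,0.02,0,0,0,0.18],[0,0,0,0,0,0.18],[0,0,0,0,0,0.18],[0,0,0,0,0,0.18],[0,0,0,0,0,0.18],[0,0,0,0,0,0.18],[0,0,0,0,0,0.17],[0,0,0,0,0,0.08],[0,0,0,0,0,0],[0,0,0,0,0,0]]]' 0.05;  python3 -c "
from h import *
show();delta([.5305,.217,.2163],.06)
f,K,T=cam('wrist');save(f,'pics/w4.png');import pickle;pickle.dump((f,K,T),open('w4.pkl','wb'))"
```

```text
clock: 24.52
tool_pos: [0.5353, 0.214, 0.2149]
eef_rot: [0.689, 0.725, -0.0, 0.001]
contact_force: [0.4, 0.6, 0.3]
opening: 0.566
finger_force: 0.0
t 24.5 tcp [0.5353 0.214  0.2149] yaw_y 0.051 q7 -0.31 q5 -0.10 open 49.9mm F [0.4 0.6 0.3] ff 0.0
shift [ 0.0032 -0.0046 -0.0014] turn z -0.009 (or 3.133) tilt fix tool [0.001 0.001 0.   ]
```

View pics/w4.png

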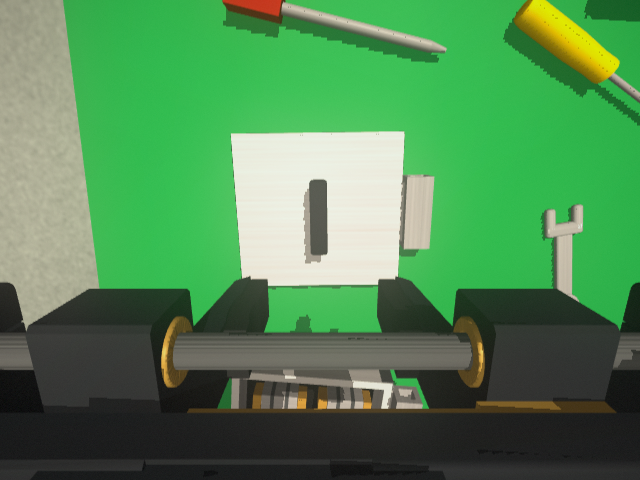

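The handle's top face is centred at (319,217), and the lid corners are (242,286), (231,133), (405,131) and (398,284).

Run:
```python
from h import *
import pickle
f,K,T=pickle.load(open('w4.pkl','rb'))
rect(K,T,[(242,286),(231,133),(405,131),(398,284)],.017)
h=pt(K,T,(319,217),.047);print(h)
delta([h[0],h[1],.021],.058)
```

```text
centre [0.5319 0.2162] size [0.1654 0.1555] yaw 0.0641 0.0622
[0.53210225 0.21802187 0.047     ]
shift [ 0.0041 -0.0031  0.1938] turn z -0.007 (or 3.135) tilt fix tool [0.001 0.001 0.   ]
```

```bash
python3 -m jog '[[[0.004,-0.003,0.05,0.001,0.001,-0.01],[0,0,0.05,0,0,0],[0,0,0.05,0,0,0],[0,0,0.025,0,0,0],[0,0,0.012,0,0,0],[0,0,0.006,0,0,0],[0,0,0,0,0,0],[0,0,0,0,0,0]]]' 0.05; python3 -m jog '[[[0,0,0,0,0,0],[0,0,0,0,0,0],[0,0,0,0,0,0],[0,0,0,0,0,0],[0,0,0,0,0,0]]]' 0.005 55; python3 -c "
from h import *
show()"
```

```text
clock: 25.58
tool_pos: [0.5326, 0.2191, 0.0225]
eef_rot: [0.685, 0.728, 0.001, 0.0]
contact_force: [0.2, 1.2, 0.4]
opening: 0.567
finger_force: 0.0
clock: 26.2
tool_pos: [0.5316, 0.2188, 0.0215]
eef_rot: [0.685, 0.728, -0.0, -0.0]
contact_force: [-1.0, -0.7, 1.8]
opening: 0.17
finger_force: 55.0
t 26.2 tcp [0.5316 0.2188 0.0215] yaw_y 0.061 q7 -0.28 q5 -0.13 open 15.0mm F [-1.  -0.7  1.8] ff 55.0
```

```bash
python3 -m jog '[[[0,0,-0.01,0,0,0],[0,0,-0.03,0,0,0],[0,0,-0.04,0,0,0],[0,0,-0.03,0,0,0],[0,0,0,0,0,0],[0,0,0,0,0,0.05],[0,0,0,0,0,0.05],[0,0,0,0,0,0],[0,0,0,0,0,0]]]';python3 -c "
from h import *
show();delta([.532,-.0255,.1315],-.04)"
```

```text
clock: 27.32
tool_pos: [0.5317, 0.2187, 0.1309]
eef_rot: [0.721, 0.693, -0.001, -0.0]
contact_force: [0.4, 0.2, -3.3]
opening: 0.177
finger_force: 55.0
t 27.3 tcp [0.5317 0.2187 0.1309] yaw_y -0.039 q7 -0.36 q5 -0.16 open 15.6mm F [ 0.4  0.2 -3.3] ff 55.0
shift [-0.244   0.0098 -0.0004] turn z 0.001 (or -3.140) tilt fix tool [-0.001  0.001 -0.   ]
```

```bash
python3 -m jog '[[[-0.02,0,0,0,0,0],[-0.04,0.002,0,0,0,0],[-0.04,0.002,0,0,0,0],[-0.04,0.002,0,0,0,0],[-0.04,0.002,0,0,0,0],[-0.04,0.002,0,0,0,0],[-0.024,0,0,0,0,0],[0,0,0,0,0,0],[0,0,0,0,0,0],[0,0,0,0,0,0]]]';python3 -c "
from h import *
show();delta([.532,-.0255,.0665],-.04)
f,K,T=cam('wrist');save(f,'pics/w5.png');import pickle;pickle.dump((f,K,T),open('w5.pkl','wb'))"
```

```text
clock: 28.58
tool_pos: [0.5324, -0.024, 0.1315]
eef_rot: [0.72, 0.694, 0.0, -0.0]
contact_force: [0.1, -0.8, -4.1]
opening: 0.172
finger_force: 55.0
t 28.6 tcp [ 0.5324 -0.024   0.1315] yaw_y -0.037 q7 -0.01 q5 -0.07 open 15.2mm F [ 0.1 -0.8 -4.1] ff 55.0
shift [-0.0015 -0.0003  0.065 ] turn z 0.003 (or -3.139) tilt fix tool [-0.    -0.001  0.   ]
```

View pics/w5.png

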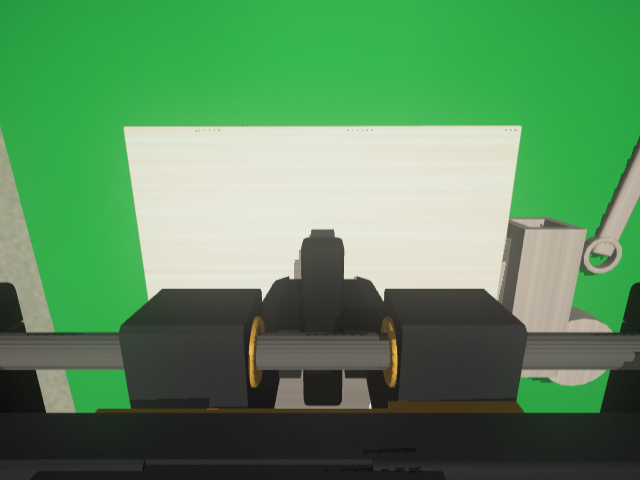

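The lid is held level. Its far corners are (124,127) and (521,126), and its knuckle end is at (545,222). I'll check the held pose numerically.

Run:
```python
from h import *
import pickle
f,K,T=pickle.load(open('w5.pkl','rb'))
a,b=pt(K,T,(124,127),.127),pt(K,T,(521,126),.127);d=b-a;yaw=np.arctan2(d[1],d[0]);n=np.array([np.sin(yaw),-np.cos(yaw)])
print(a,b,np.linalg.norm(d),'yaw',yaw,'centre',(a+b)[:2]/2+n*.078)
```

```text
[0.4534365  0.05312503 0.127     ] [0.61691918 0.04762952 0.127     ] 0.1635750205602659 yaw -0.033602554458013585 centre [ 0.53255733 -0.02757869]
```

```bash
python3 -m jog '[[[-0.0008,0,0.02,0,0,0.002],[0,0,0.02,0,0,0],[0,0,0.012,0,0,0],[0,0,0,0,0,0],[0,0,0,0,0,0]]]';python3 -c "
from h import *
show()"; python3 -m jog '[[[0,0,0.005,0,0,0],[0,0,0.004,0,0,0],[0,0,0.003,0,0,0],[0,0,0,0,0,0],[0,0,0,0,0,0]]]';python3 -c "
from h import *
show();delta([.532,-.0255,.0665],-.04)"
```

```text
clock: 29.25
tool_pos: [0.5324, -0.0259, 0.0799]
eef_rot: [0.721, 0.693, -0.0, -0.0]
contact_force: [-0.5, -0.1, -3.5]
opening: 0.167
finger_force: 55.0
t 29.2 tcp [ 0.5324 -0.0259  0.0799] yaw_y -0.041 q7 -0.01 q5 -0.07 open 14.7mm F [-0.5 -0.1 -3.5] ff 55.0
clock: 29.88
tool_pos: [0.5327, -0.0253, 0.071]
eef_rot: [0.721, 0.693, 0.001, 0.0]
contact_force: [-7.3, 2.5, 32.0]
opening: 0.173
finger_force: 55.2
t 29.9 tcp [ 0.5327 -0.0253  0.071 ] yaw_y -0.040 q7 -0.01 q5 -0.07 open 15.3mm F [-7.3  2.5 32. ] ff 55.2
shift [-0.0003 -0.0007  0.0045] turn z -0.0 (or 3.141) tilt fix tool [ 0.002 -0.001 -0.   ]
```

```bash
python3 -m jog '[[[0,0,-0.006,0,0,0],[0,0,-0.002,0,0,0],[0,-0.002,0,0,0,0],[0,0,0,0,0,0],[0,0,0,0,0,0]]]';python3 -c "
from h import *
show()";python3 - <<'E'
from h import *
f,K,T=cam('wrist');save(f,'pics/w6.png')
E
```

```text
clock: 30.5
tool_pos: [0.5305, -0.0263, 0.0752]
eef_rot: [0.722, 0.692, -0.0, -0.0]
contact_force: [0.6, -0.6, -2.9]
opening: 0.17
finger_force: 55.0
t 30.5 tcp [ 0.5305 -0.0263  0.0752] yaw_y -0.041 q7 -0.01 q5 -0.07 open 14.9mm F [ 0.6 -0.6 -2.9] ff 55.0
```

View pics/w6.png

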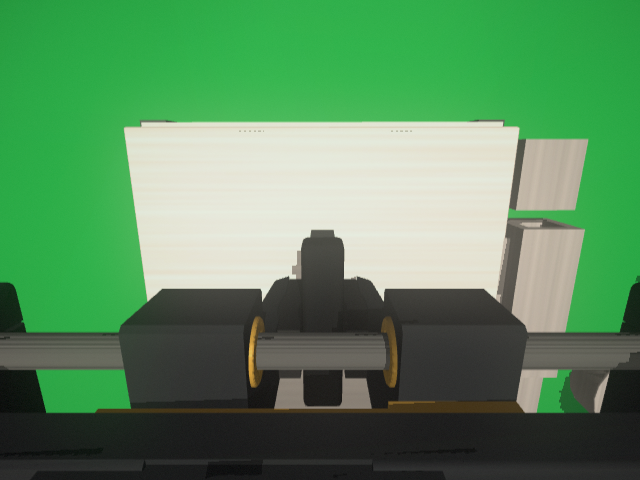

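Run:
```python
from h import *
f,K,T=cam('wrist')
for z,u,v in((.0707,(124,127),(520,127)),(.054,(141,121.5),(503,121.5)),(.058+.013,(526,139),(588,139))):
    a,b=pt(K,T,u,z),pt(K,T,v,z);d=b-a;print(np.round(a,4),np.round(b,4),'mid',np.round((a+b)/2,4),np.linalg.norm(d),np.arctan2(d[1],d[0]))
print('case knuckle inner face y',pt(K,T,(545,210),.071),'lid knuckle end',pt(K,T,(540,229),.0752-.0215+.026))
```

```text
[0.4518 0.0513 0.0707] [0.6149 0.0447 0.0707] mid [0.5333 0.048  0.0707] 0.16318454241201047 -0.040194807601091474
[0.4509 0.0546 0.054 ] [0.616 0.048 0.054] mid [0.5335 0.0513 0.054 ] 0.16516027263527913 -0.04020196538940282
[0.6177 0.0398 0.071 ] [0.6434 0.0388 0.071 ] mid [0.6305 0.0393 0.071 ] 0.02570064707322882 -0.040178994594197597
case knuckle inner face y [0.62932354 0.00956519 0.071     ] lid knuckle end [0.62266164 0.00333796 0.0797    ]
```

```bash
python3 -m jog '[[[0.003,0,0,0,0,0],[0,0,0,0,0,0],[0,0,0.004,0,0,0],[0,0,0.003,0,0,0],[0,0,0.002,0,0,0],[0,0,0,0,0,0],[0,0,0,0,0,0]]]';python3 -c "
from h import *
show()
f,K,T=cam('wrist');save(f,'pics/w7.png')"
```

```text
clock: 31.48
tool_pos: [0.5304, -0.0233, 0.0665]
eef_rot: [0.722, 0.692, -0.0, -0.0]
contact_force: [-1.2, -0.5, -2.7]
opening: 0.167
finger_force: 55.0
t 31.5 tcp [ 0.5304 -0.0233  0.0665] yaw_y -0.041 q7 -0.01 q5 -0.07 open 14.7mm F [-1.2 -0.5 -2.7] ff 55.0
```

```bash
python3 -m jog '[[[0,0,0.001,0,0,0],[0,0,0.001,0,0,0],[0,0,0,0,0,0],[0,0,0,0,0,0]]]';python3 -m jog '[[[0,0,0,0,0,0],[0,0,0,0,0,0],[0,0,0,0,0,0],[0,0,-0.02,0,0,0],[0,0,-0.05,0,0,0],[0,0,-0.05,0,0,0],[0.04,0,-0.02,0,0,0],[0.04,0,0,0,0,0],[0,0,0,0,0,0],[0,0,0,0,0,0]]]' 0.045;python3 -c "
from h import *
show()
f,K,T=cam('wrist');save(f,'pics/w8.png');import pickle;pickle.dump((f,K,T),open('w8.pkl','wb'))
f,K,T=cam('scene');save(f,'pics/s8.png',(255,180,475,330),3);pickle.dump((f,K,T),open('s8.pkl','wb'))
a=cv2.imread('pics/w8.png');b=cv2.resize(cv2.imread('pics/s8.png'),(640,436))
cv2.imwrite('pics/c8.png',cv2.resize(np.vstack([a[:300],b[:,:]]),None,fx=.8,fy=.8))"
```

```text
clock: 32.02
tool_pos: [0.5304, -0.0233, 0.0664]
eef_rot: [0.722, 0.692, 0.0, 0.0]
contact_force: [-4.4, -0.2, 17.3]
opening: 0.167
finger_force: 55.0
clock: 33.28
tool_pos: [0.5335, 0.0561, 0.2042]
eef_rot: [0.722, 0.692, -0.001, 0.0]
contact_force: [-0.3, 0.8, 0.8]
opening: 0.507
finger_force: 0.0
t 33.3 tcp [0.5335 0.0561 0.2042] yaw_y -0.041 q7 -0.15 q5 -0.08 open 44.6mm F [-0.3  0.8  0.8] ff 0.0
```

View pics/c8.png

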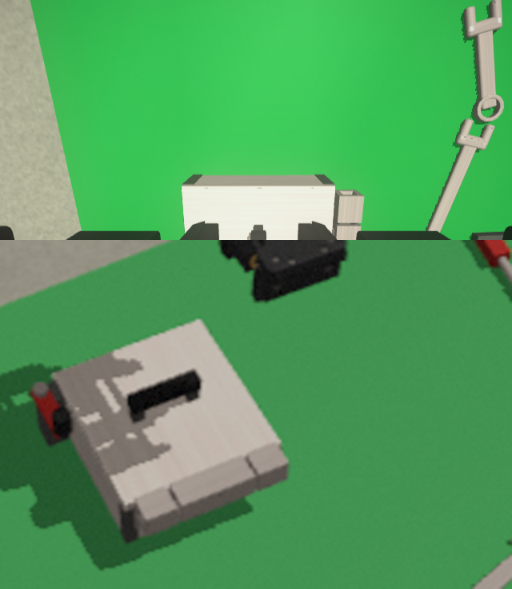

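The lid is seated with its knuckle in line between the case's knuckles, and it stopped at exactly the seated height. Next is the pin.

```bash
python3 -m jog '[[[0.04,0,0,0,0,-0.1],[0.05,0,0,0,0,0],[0.05,-0.005,0,0,0,0],[0.05,-0.005,0,0,0,0],[0.05,-0.01,0,0,0,0],[0.05,-0.01,0,0,0,0],[0.045,-0.01,0,0,0,0],[0,0,0,0,0,-0.17],[0,0,0,0,0,-0.17],[0,0,0,0,0,-0.17],[0,0,0,0,0,-0.17],[0,0,0,0,0,-0.17]]]';python3 -m jog '[[[0,0,0,0,0,-0.17],[0,0,0,0,0,-0.17],[0,0,0,0,0,-0.17],[0,0,0,0,0,0],[0,0,0,0,0,0]]]'
python3 - <<'E'
from h import *
show();delta([.468,.3985,.2],1.42)
f,K,T=cam('wrist');save(f,'pics/w9.png');import pickle;pickle.dump((f,K,T),open('w9.pkl','wb'))
hsv=cv2.cvtColor(f,cv2.COLOR_RGB2HSV)
m=cv2.inRange(hsv,(0,150,90),(8,255,255))|cv2.inRange(hsv,(172,150,90),(180,255,255))
n,_,st,ce=cv2.connectedComponentsWithStats(m);print([(st[i].tolist(),ce[i].round(1)) for i in range(1,n) if st[i,4]>100])
E
```

```text
clock: 34.88
tool_pos: [0.479, 0.3873, 0.2041]
eef_rot: [0.323, 0.946, -0.001, 0.0]
contact_force: [0.8, -1.1, -0.1]
opening: 0.512
finger_force: 0.0
clock: 35.5
tool_pos: [0.4786, 0.3881, 0.2043]
eef_rot: [0.078, 0.997, -0.0, -0.0]
contact_force: [-0.4, -0.9, -0.2]
opening: 0.507
finger_force: 0.0
t 35.5 tcp [0.4786 0.3881 0.2043] yaw_y 1.415 q7 0.43 q5 0.25 open 44.7mm F [-0.4 -0.9 -0.2] ff 0.0
shift [0.0121 0.0086 0.0043] turn z -0.005 (or 3.136) tilt fix tool [-0.001 -0.     0.   ]
[([325, 177, 21, 51, 1000], array([334.7, 201.7]))]
```

View pics/w9.png

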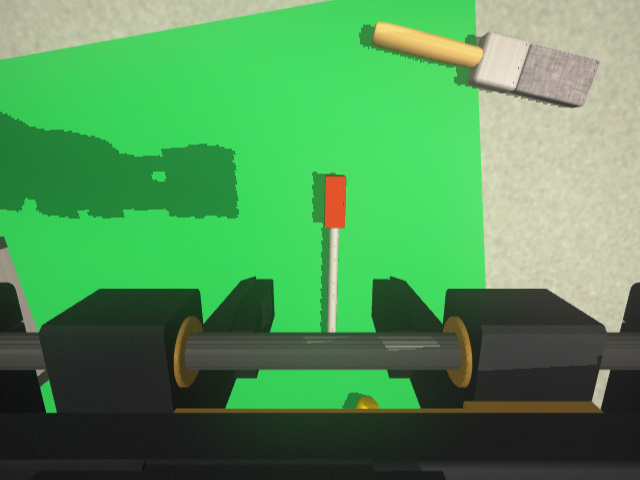

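The pin's red head spans (325–346, 177–228) with its shoulder at row 228. The shaft runs from (335,228) to (332,325).

Run:
```python
from h import *
import pickle
f,K,T=pickle.load(open('w9.pkl','rb'))
b=pt(K,T,(332,325),.013);sh=pt(K,T,(335,228),.013);hc=pt(K,T,(335,202),.02);he=pt(K,T,(336,177),.02)
print(hc,sh,he,b);d=b-sh;yaw=np.arctan2(d[1],d[0]);print(yaw, np.linalg.norm(sh[:2]-hc[:2]))
d=b-hc;yaw=np.arctan2(d[1],d[0]);print(yaw)
delta([hc[0],hc[1],.004],yaw+np.pi/2)
```

```text
[0.46496125 0.40233066 0.02      ] [0.49186925 0.398634   0.013     ] [0.44172214 0.4066889  0.02      ] [0.59747051 0.37987904 0.013     ]
-0.17576886935615987 0.027160745403437922
-0.16784031866111446
shift [0.0155 0.0118 0.2003] turn z 0.013 (or -3.129) tilt fix tool [-0.001 -0.     0.   ]
```

```bash
python3 -m jog '[[[0.0155,0.0115,0.05,0,0,0.01],[0,0,0.05,0,0,0],[0,0,0.05,0,0,0],[0,0,0.03,0,0,0],[0,0,0.012,0,0,0],[0,0,0.008,0,0,0],[0,0,0,0,0,0],[0,0,0,0,0,0]]]' 0.05; python3 -m jog '[[[0,0,0,0,0,0],[0,0,0,0,0,0],[0,0,0,0,0,0],[0,0,0,0,0,0],[0,0,0,0,0,0]]]' 0.005 58;python3 -c "
from h import *
show()"; python3 -m jog '[[[0,0,-0.02,0,0,0],[0,0,-0.05,0,0,0],[0,0,-0.06,0,0,0],[0,0,-0.04,0,0,0],[0,0,0,0,0,0],[0,0,0,0,0,0]]]'
python3 - <<'E'
from h import *
c=np.array([.5305,-.026]);a=-.04
m=np.array([[np.cos(a),-np.sin(a)],[np.sin(a),np.cos(a)]])
p=c+m@[.098,.28];print(p)
show();delta([p[0],p[1],.17],-.04)
E
```

```text
clock: 36.55
tool_pos: [0.4651, 0.4032, 0.0056]
eef_rot: [0.081, 0.997, 0.001, 0.001]
contact_force: [-0.4, -0.0, -0.1]
opening: 0.566
finger_force: 0.0
clock: 37.17
tool_pos: [0.4645, 0.4026, 0.0046]
eef_rot: [0.081, 0.997, -0.0, -0.0]
contact_force: [-0.3, 0.5, 2.2]
opening: 0.22
finger_force: 58.0
t 37.2 tcp [0.4645 0.4026 0.0046] yaw_y 1.409 q7 0.31 q5 0.34 open 19.3mm F [-0.3  0.5  2.2] ff 58.0
clock: 37.92
tool_pos: [0.4639, 0.4018, 0.174]
eef_rot: [0.081, 0.997, -0.001, -0.001]
contact_force: [-0.4, -0.1, -2.3]
opening: 0.225
finger_force: 58.0
[0.63961862 0.24985708]
t 37.9 tcp [0.4639 0.4018 0.174 ] yaw_y 1.409 q7 0.38 q5 0.26 open 19.8mm F [-0.4 -0.1 -2.3] ff 58.0
shift [-0.1979 -0.1217  0.004 ] turn z 1.449 (or -1.693) tilt fix tool [-0.002 -0.001  0.   ]
```

```bash
python3 -m jog '[[[-0.04,-0.02,0,0,0,0],[-0.05,-0.03,0,0,0,0],[-0.05,-0.03,0,0,0,0],[-0.04,-0.03,0,0,0,0],[-0.018,-0.012,0,0,0,0],[0,0,0,0,0,0.15],[0,0,0,0,0,0.17],[0,0,0,0,0,0.17],[0,0,0,0,0,0.17],[0,0,0,0,0,0.17],[0,0,0,0,0,0.17],[0,0,0,0,0,0.17]]]';python3 -m jog '[[[0,0,0,0,0,0.17],[0,0,0,0,0,0.1],[0,0,0.04,0,0,0],[0,0,0.03,0,0,0],[0,0,0,0,0,0],[0,0,0,0,0,0],[0,0,0,0,0,0]]]'
python3 - <<'E'
from h import *
show();delta([.6396,.25,.0526],-.04)
f,K,T=cam('wrist');save(f,'pics/w10.png');import pickle;pickle.dump((f,K,T),open('w10.pkl','wb'))
f,K,T=cam('scene');save(f,'pics/s10.png',(320,170,540,335),3.6);pickle.dump((f,K,T),open('s10.pkl','wb'))
E
```

```text
clock: 39.42
tool_pos: [0.6382, 0.2518, 0.1726]
eef_rot: [0.619, 0.785, -0.001, -0.002]
contact_force: [0.2, -0.1, -2.2]
opening: 0.224
finger_force: 58.0
clock: 40.3
tool_pos: [0.6411, 0.251, 0.1059]
eef_rot: [0.718, 0.696, 0.001, 0.0]
contact_force: [0.1, 0.4, -2.1]
opening: 0.224
finger_force: 58.0
t 40.3 tcp [0.6411 0.251  0.1059] yaw_y -0.031 q7 -0.39 q5 -0.10 open 19.7mm F [ 0.1  0.4 -2.1] ff 58.0
shift [-0.0011 -0.0016  0.0533] turn z 0.009 (or -3.132) tilt fix tool [ 0.002 -0.001  0.   ]
```

View pics/s10.png

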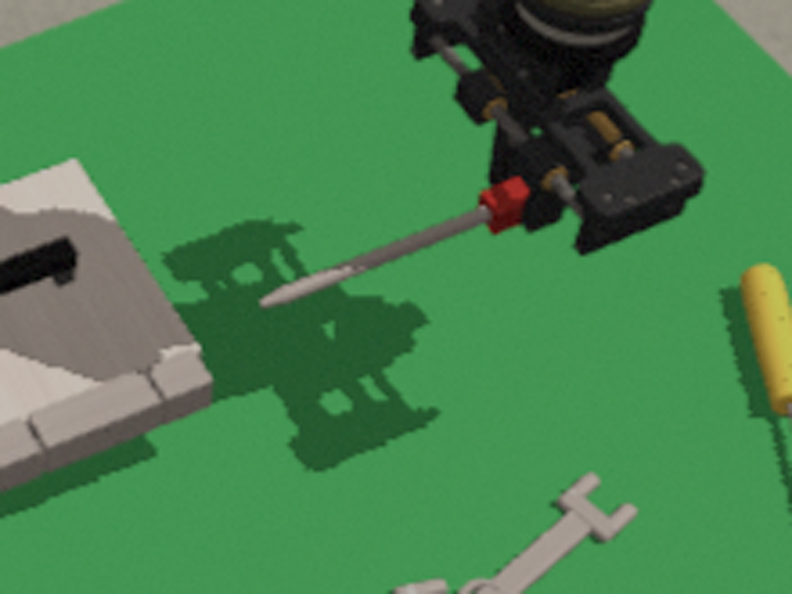

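The pin is level, pointing to the hinge, tip at crop px (263,302). I'll compare predicted and seen tip and knuckle positions in the scene camera.

Run:
```python
from h import *
import pickle
f,K,T=pickle.load(open('s10.pkl','rb'))
cr=lambda P:np.round((px(K,T,P)-[320,170]+.5)*3.6-.5,1)
p=np.array([.6411,.251,.1113]);a=-.031-np.pi/2;d=np.array([np.cos(a),np.sin(a),0])
for L in(.174,.177,.18):print('tip',cr(p+d*L))
print('shoulder mid',cr(p+d*.025))
h=np.array([.628,-.0303]);A=-.04;m=np.array([[np.cos(A),-np.sin(A)],[np.sin(A),np.cos(A)]])
for q,z in(([-.013,.07],.071),([.013,.07],.071),([.013,.07],.045),([-.013,.04],.071),([.013,.04],.071)):print(q,z,cr(np.append(h+m@q,z)))
# local crop of knuckle big
save(f,'pics/s10b.png',(355,255,395,295),14)
```

```text
tip [267.7 304.8]
tip [263.1 306.7]
tip [258.5 308.6]
shoulder mid [488.6 214.6]
[-0.013, 0.07] 0.071 [191.7 349.1]
[0.013, 0.07] 0.071 [213.2 382. ]
[0.013, 0.07] 0.045 [210.5 407.8]
[-0.013, 0.04] 0.071 [145.9 367.4]
[0.013, 0.04] 0.071 [167.  400.8]
```

View pics/s10b.png

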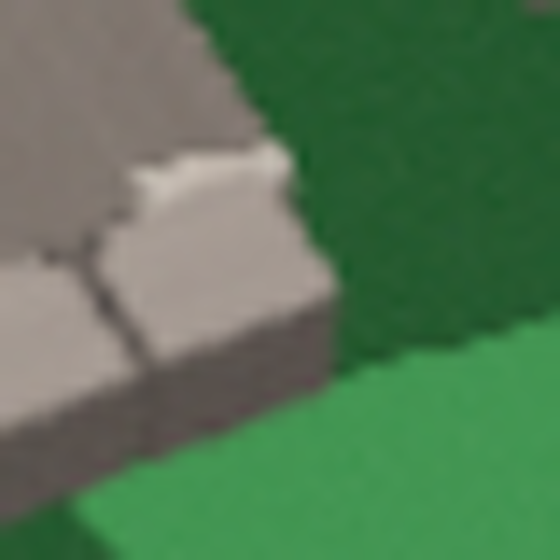

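```bash
python3 -m jog '[[[-0.001,-0.002,0.02,0.002,-0.001,0.009],[0,0,0.02,0,0,0],[0,0,0.013,0,0,0],[0,0,0,0,0,0],[0,0,0,0,0,0],[0,0,0,0,0,0]]]'
python3 - <<'E'
from h import *
show();delta([.6392,.25,.0526],-.04)
f,K,T=cam('scene');save(f,'pics/s11.png',(350,225,430,285),10)
cr=lambda P:np.round((px(K,T,P)-[350,225]+.5)*10-.5,1)
s=get_state();p=np.array(s['tool_pos'])+[0,0,.0054];d=-R.from_quat(s['eef_rot']).as_matrix()[:,0]
print('tip',cr(p+d*.177),'mid',cr(p+d*.1),'corner',cr([.6438,.0391,.071]))
E
```

```text
clock: 41.15
tool_pos: [0.6388, 0.2496, 0.0522]
eef_rot: [0.721, 0.693, -0.001, -0.0]
contact_force: [0.8, 0.5, -3.4]
opening: 0.218
finger_force: 58.0
t 41.1 tcp [0.6388 0.2496 0.0522] yaw_y -0.040 q7 -0.39 q5 -0.11 open 19.2mm F [ 0.8  0.5 -3.4] ff 58.0
shift [ 0.0004  0.0004 -0.0004] turn z -0.0 (or 3.142) tilt fix tool [-0.001  0.001  0.   ]
tip [396.2 445.4] mid [709.9 318.4] corner [293.1 512.2]
```

View pics/s11.png

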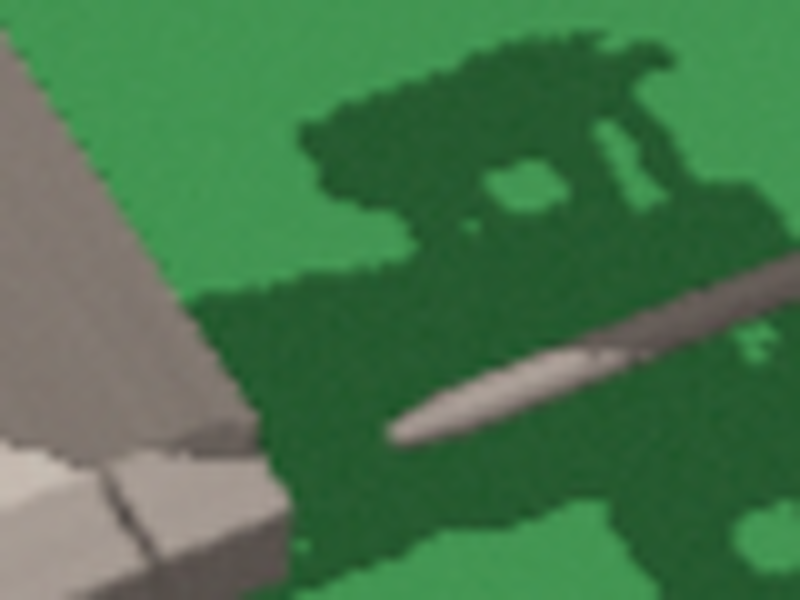

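```bash
python3 -m jog '[[[-0.01,0.0005,0.0005,0,0,0],[-0.01,0,0,0,0,0],[-0.008,0,0,0,0,0],[-0.006,0,0,0,0,0],[-0.006,0,0,0,0,0],[-0.005,0,0,0,0,0],[0,0,0,0,0,0],[0,0,0,0,0,0]]]'; python3 -c "
from h import *
show();delta([.6392-.045*.04,.2050,.052],-.04)"
```

```text
clock: 42.2
tool_pos: [0.6368, 0.2048, 0.051]
eef_rot: [0.721, 0.693, -0.001, -0.001]
contact_force: [-1.4, -0.2, -2.2]
opening: 0.218
finger_force: 58.0
t 42.2 tcp [0.6368 0.2048 0.051 ] yaw_y -0.040 q7 -0.34 q5 -0.10 open 19.2mm F [-1.4 -0.2 -2.2] ff 58.0
shift [ 0.0002  0.0006 -0.001 ] turn z 0.0 (or -3.141) tilt fix tool [-0.002  0.001  0.   ]
```

```bash
python3 -m jog '[[[-0.008,0.0003,-0.0003,0,0,0],[-0.008,0,0,0,0,0],[-0.008,0,0,0,0,0],[-0.008,0,0,0,0,0],[0,0,0,0,0,0],[0,0,0,0,0,0]]]'; python3 -c "
from h import *
show();delta([.6392-.077*.04,.1730,.052],-.04)"
```

```text
clock: 42.95
tool_pos: [0.6359, 0.1728, 0.0513]
eef_rot: [0.721, 0.693, -0.001, -0.001]
contact_force: [-0.3, 0.5, -2.1]
opening: 0.222
finger_force: 58.0
t 43.0 tcp [0.6359 0.1728 0.0513] yaw_y -0.040 q7 -0.30 q5 -0.09 open 19.6mm F [-0.3  0.5 -2.1] ff 58.0
shift [ 0.0002  0.0002 -0.0007] turn z 0.0 (or -3.141) tilt fix tool [-0.002  0.001 -0.   ]
```

```bash
python3 -m jog '[[[-0.008,0,0,0,0,0],[-0.008,0,0,0,0,0],[-0.008,0,0,0,0,0],[-0.008,0,0,0,0,0],[-0.008,0,0,0,0,0],[-0.008,0,0,0,0,0],[0,0,0,0,0,0],[0,0,0,0,0,0]]]'; python3 -c "
from h import *
show();delta([.6392-.125*.04,.1250,.052],-.04)"
```

```text
clock: 43.95
tool_pos: [0.634, 0.1249, 0.0514]
eef_rot: [0.721, 0.693, -0.001, -0.001]
contact_force: [1.1, -0.5, -1.3]
opening: 0.221
finger_force: 58.0
t 44.0 tcp [0.634  0.1249 0.0514] yaw_y -0.040 q7 -0.24 q5 -0.07 open 19.5mm F [ 1.1 -0.5 -1.3] ff 58.0
shift [ 0.0001  0.0002 -0.0006] turn z 0.0 (or -3.141) tilt fix tool [-0.002  0.001  0.   ]
```

```bash
python3 -m jog '[[[-0.006,0,0,0,0,0],[-0.006,0,0,0,0,0],[-0.006,0,0,0,0,0],[-0.006,0,0,0,0,0],[-0.006,0,0,0,0,0],[-0.006,0,0,0,0,0],[0,0,0,0,0,0],[0,0,0,0,0,0]]]'; python3 -c "
from h import *
show();delta([.6392-.161*.04,.0890,.052],-.04)"
```

```text
clock: 44.95
tool_pos: [0.6325, 0.0888, 0.0514]
eef_rot: [0.721, 0.693, -0.001, -0.001]
contact_force: [0.0, -0.7, -2.7]
opening: 0.223
finger_force: 58.0
t 45.0 tcp [0.6325 0.0888 0.0514] yaw_y -0.040 q7 -0.20 q5 -0.06 open 19.6mm F [ 0.  -0.7 -2.7] ff 58.0
shift [ 0.0002  0.0002 -0.0006] turn z 0.0 (or -3.141) tilt fix tool [-0.002  0.001  0.   ]
```

```bash
python3 -m jog '[[[-0.006,0,0,0,0,0],[-0.006,0,0,0,0,0],[-0.005,0,0,0,0,0],[-0.003,0,0,0,0,0],[0,0,0,0,0,0],[0,0,0,0,0,0]]]'; python3 -c "
from h import *
show()";  python3 -m jog '[[[-0.003,0,0,0,0,0],[-0.002,0,0,0,0,0],[-0.002,0,0,0,0,0],[0,0,0,0,0,0],[0,0,0,0,0,0]]]';  python3 -c "
from h import *
show()"
```

```text
clock: 45.7
tool_pos: [0.6317, 0.0688, 0.0515]
eef_rot: [0.721, 0.693, -0.001, -0.001]
contact_force: [-0.3, 0.3, -1.5]
opening: 0.221
finger_force: 58.0
t 45.7 tcp [0.6317 0.0688 0.0515] yaw_y -0.040 q7 -0.18 q5 -0.05 open 19.5mm F [-0.3  0.3 -1.5] ff 58.0
clock: 46.32
tool_pos: [0.6315, 0.0655, 0.0515]
eef_rot: [0.72, 0.694, 0.001, -0.002]
contact_force: [-0.1, 6.4, -1.2]
opening: 0.22
finger_force: 58.0
t 46.3 tcp [0.6315 0.0655 0.0515] yaw_y -0.037 q7 -0.17 q5 -0.05 open 19.4mm F [-0.1  6.4 -1.2] ff 58.0
```

```bash
python3 -m jog '[[[-0.002,0,0,0,0,0],[-0.001,0,0,0,0,0],[0,0,0,0,0,0],[0,0,0,0,0,0]]]'; python3 -c "
from h import *
show()";  python3 -m jog '[[[0,0,0,0,0,0],[0,0,0,0,0,0],[0,0,0,0,0,0],[0,0,-0.02,0,0,0],[0,0,-0.05,0,0,0],[0,0,-0.05,0,0,0],[-0.02,0,-0.03,0,0,0],[0,0,0,0,0,0],[0,0,0,0,0,0]]]' 0.04;  python3 -c "
from h import *
show()
f,K,T=cam('wrist');save(f,'pics/w12.png');import pickle;pickle.dump((f,K,T),open('w12.pkl','wb'))
a=f[120:420,150:550]
f,K,T=cam('scene');pickle.dump((f,K,T),open('s12.pkl','wb'))
b=cv2.resize(f[205:325,260:420],(400,300),interpolation=cv2.INTER_CUBIC)
save(np.hstack([a,b]),'pics/c12.png')"
```

```text
clock: 46.82
tool_pos: [0.6315, 0.0654, 0.0516]
eef_rot: [0.72, 0.694, 0.002, -0.003]
contact_force: [-0.5, 10.5, -2.1]
opening: 0.22
finger_force: 58.0
t 46.8 tcp [0.6315 0.0654 0.0516] yaw_y -0.036 q7 -0.16 q5 -0.05 open 19.4mm F [-0.5 10.5 -2.1] ff 58.0
clock: 47.95
tool_pos: [0.63, 0.0387, 0.2013]
eef_rot: [0.721, 0.693, -0.002, -0.001]
contact_force: [0.3, 0.4, -0.6]
opening: 0.457
finger_force: 0.0
t 48.0 tcp [0.63   0.0387 0.2013] yaw_y -0.040 q7 -0.14 q5 -0.04 open 40.2mm F [ 0.3  0.4 -0.6] ff 0.0
```

View pics/c12.png

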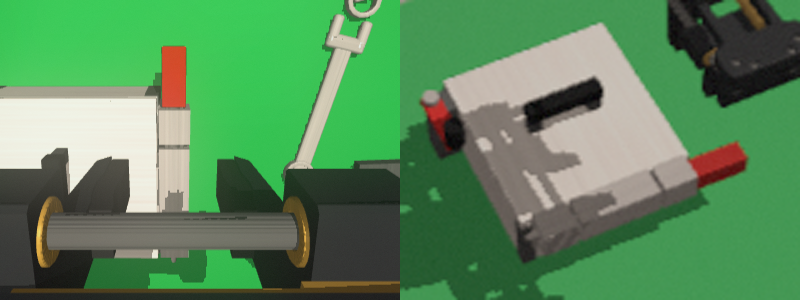

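The pin head is flush against the knuckle and the lid is seated. That puts me one over the 14-picture limit, so I'll use no more views and work the latch by numbers.

Run:
```python
from h import *
import pickle
f,K,T=pickle.load(open('top0.pkl','rb'))
c=lambda p:(np.array(p)+.5)/3.6-.5+[295,175]
print('knob top0',pt(K,T,c((288,243)),.095),'pivot',pt(K,T,c((286,320)),.08))
f,K,T=pickle.load(open('w2.pkl','rb'))
print('knob w2',pt(K,T,(125,143),.095))
delta([.517,-.1235,.2],-.825)
```

```text
knob top0 [ 0.51833326 -0.12213282  0.095     ] pivot [ 0.46905432 -0.12203644  0.08      ]
knob w2 [ 0.51665904 -0.11653252  0.095     ]
shift [-0.1672 -0.1063  0.001 ] turn z 0.786 (or -2.356) tilt fix tool [-0.005  0.001 -0.   ]
```

```bash
python3 -m jog '[[[-0.04,-0.02,0,0,0,0],[-0.05,-0.03,0,0,0,0],[-0.05,-0.03,0,0,0,0],[-0.027,-0.026,0,0,0,0.15],[0,0,0,0,0,0.16],[0,0,0,0,0,0.16],[0,0,0,0,0,0.16],[0,0,0,0,0,0.155],[0,0,0,0,0,0],[0,0,0,0,0,0],[0,0,0,0,0,0]]]' 0.045
python3 - <<'E'
from h import *
show();delta([.517,-.1235,.075],-.825)
f,K,T=cam('wrist');hsv=cv2.cvtColor(f,cv2.COLOR_RGB2HSV)
m=cv2.inRange(hsv,(0,150,80),(8,255,255))|cv2.inRange(hsv,(172,150,80),(180,255,255))
n,l,st,ce=cv2.connectedComponentsWithStats(m)
for i in range(1,n):
    if st[i,4]>80:
        pts=np.argwhere(l==i)[:,::-1].astype(np.float32);r=cv2.minAreaRect(pts)
        W=np.array([pt(K,T,u,.071)[:2] for u in cv2.boxPoints(r)]);print(st[i],'world box',W.round(4).tolist(),W.mean(0))
# dark blob near predicted knob
u=px(K,T,[.517,-.1235,.095]);print('knob pred px',u)
y0,x0=int(u[1])-40,int(u[0])-40;g=f[y0:y0+80,x0:x0+80].max(2)
n,l,st,ce=cv2.connectedComponentsWithStats((g<60).astype(np.uint8))
for i in range(1,n):
    if st[i,4]>80:print('dark',st[i],(ce[i]+[x0,y0]).round(1),pt(K,T,ce[i]+[x0,y0],.092).round(4))
E
```

```text
clock: 49.42
tool_pos: [0.5182, -0.1238, 0.2017]
eef_rot: [0.931, 0.365, -0.001, -0.0]
contact_force: [0.5, -0.1, -0.4]
opening: 0.515
finger_force: 0.0
t 49.4 tcp [ 0.5182 -0.1238  0.2017] yaw_y -0.823 q7 -0.44 q5 -0.24 open 45.3mm F [ 0.5 -0.1 -0.4] ff 0.0
shift [-0.0003 -0.0009  0.1267] turn z 0.002 (or -3.140) tilt fix tool [-0.001  0.003  0.   ]
[269 228  47  49 768] world box [[0.461, -0.1135], [0.5123, -0.1141], [0.5117, -0.1301], [0.4598, -0.1301]] [ 0.48620182 -0.12193852]
knob pred px [321.13433361 238.99900082]
```

```bash
python3 -m jog '[[[0,-0.001,0.04,0,0.003,0],[0,0,0.04,0,0,0],[0,0,0.03,0,0,0],[0,0,0.0165,0,0,0],[0,0,0,0,0,0],[0,0,0,0,0,0]]]' 0.045 20;python3 -c "
from h import *
show()"; python3 -m jog '[[[0,0,0,0,0,0],[0,0,0,0,0,0],[0,0,0,0,0,0],[0,0,0,0,0,0]]]' 0.005 20;python3 - <<'E'
from h import *
s=show();Rm=R.from_quat(s['eef_rot']).as_matrix()
pv=np.array([.4666,-.1215]);k=np.array(s['tool_pos'][:2]);print('radius',np.linalg.norm(k-pv),np.arctan2(*(k-pv)[::-1]))
prev=-.04
for a in np.linspace(0,1.58,13)[1:]-.04:
    d=.05*np.array([np.cos(a)-np.cos(prev),np.sin(a)-np.sin(prev),0]);prev=a;print(np.round((Rm.T@d)[:2],4))
E
```

```text
clock: 50.22
tool_pos: [0.5182, -0.1235, 0.0764]
eef_rot: [0.931, 0.364, 0.001, 0.0]
contact_force: [0.1, 0.2, 0.4]
opening: 0.509
finger_force: 0.0
t 50.2 tcp [ 0.5182 -0.1235  0.0764] yaw_y -0.825 q7 -0.38 q5 -0.30 open 44.8mm F [0.1 0.2 0.4] ff 0.0
clock: 50.72
tool_pos: [0.5171, -0.1229, 0.0757]
eef_rot: [0.931, 0.364, -0.0, -0.001]
contact_force: [-1.4, 0.6, 4.7]
opening: 0.197
finger_force: 20.0
t 50.7 tcp [ 0.5171 -0.1229  0.0757] yaw_y -0.825 q7 -0.38 q5 -0.30 open 17.4mm F [-1.4  0.6  4.7] ff 20.0
radius 0.05049488615765405 -0.02863008157822684
[ 0.0043 -0.0049]
[ 0.0037 -0.0055]
[ 0.0029 -0.0059]
[ 0.0021 -0.0062]
[ 0.0013 -0.0065]
[ 0.0004 -0.0066]
[-0.0005 -0.0066]
[-0.0013 -0.0064]
[-0.0022 -0.0062]
[-0.0029 -0.0059]
[-0.0037 -0.0054]
[-0.0044 -0.0049]
```

```bash
python3 -m jog '[[[0.0043,-0.0049,0,0,0,0],[0.0037,-0.0055,0,0,0,0],[0.0029,-0.0059,0,0,0,0],[0.0021,-0.0062,0,0,0,0],[0.0013,-0.0065,0,0,0,0],[0.0004,-0.0066,0,0,0,0],[0,0,0,0,0,0]]]';python3 -c "
from h import *
s=show();k=s['tool_pos'][:2]-np.array([.4666,-.1215]);print(np.linalg.norm(k),np.arctan2(k[1],k[0])+.04)"
```

```text
clock: 51.6
tool_pos: [0.5105, -0.0865, 0.0759]
eef_rot: [0.931, 0.366, 0.005, 0.002]
contact_force: [8.4, 0.7, -5.2]
opening: 0.197
finger_force: 20.0
t 51.6 tcp [ 0.5105 -0.0865  0.0759] yaw_y -0.822 q7 -0.42 q5 -0.33 open 17.3mm F [ 8.4  0.7 -5.2] ff 20.0
0.05613178405827689 0.7123268732928474
```

```bash
python3 -m jog '[[[0,0,0,0,0,0],[0,0,0,0,0,0],[0,0,0,0,0,0]]]' 0.026;python3 - <<'E'
from h import *
s=show();Rm=R.from_quat(s['eef_rot']).as_matrix();pv=np.array([.4666,-.1215])
k=s['tool_pos'][:2]-pv;print(np.linalg.norm(k),np.arctan2(k[1],k[0])+.04)
f,K,T=cam('top');hsv=cv2.cvtColor(f,cv2.COLOR_RGB2HSV)
f,K,T=cam('scene');hsv=cv2.cvtColor(f,cv2.COLOR_RGB2HSV)
m=cv2.inRange(hsv,(0,150,60),(8,255,255))|cv2.inRange(hsv,(172,150,60),(180,255,255))
n,l,st,ce=cv2.connectedComponentsWithStats(m)
for i in range(1,n):
    if st[i,4]>8:print(st[i],ce[i].round(1),pt(K,T,ce[i],.07).round(4))
E
```

```text
clock: 51.98
tool_pos: [0.5037, -0.0871, 0.0754]
eef_rot: [0.931, 0.364, -0.0, -0.001]
contact_force: [1.0, -0.2, -0.6]
opening: 0.295
finger_force: 0.2
t 52.0 tcp [ 0.5037 -0.0871  0.0754] yaw_y -0.825 q7 -0.42 q5 -0.33 open 25.9mm F [ 1.  -0.2 -0.6] ff 0.2
0.050632300592541174 0.7876135966248335
[376 262  22  18 231] [387.1 270.2] [0.6392 0.062  0.07  ]
```

```bash
python3 -m jog '[[[0,-0.0066,0,0,0,0],[-0.0013,-0.0064,0,0,0,0],[-0.0022,-0.0062,0,0,0,0],[-0.0029,-0.0059,0,0,0,0],[-0.0037,-0.0054,0,0,0,0],[-0.0044,-0.0049,0,0,0,0],[0,0,0,0,0,0],[0,0,0,0,0,0]]]';python3 -c "
from h import *
s=show();k=s['tool_pos'][:2]-np.array([.4666,-.1215]);print(np.linalg.norm(k),np.arctan2(k[1],k[0])+.04)"
```

```text
clock: 53.08
tool_pos: [0.4687, -0.0709, 0.0754]
eef_rot: [0.931, 0.364, -0.001, -0.001]
contact_force: [0.7, -0.4, -0.6]
opening: 0.295
finger_force: 0.0
t 53.1 tcp [ 0.4687 -0.0709  0.0754] yaw_y -0.825 q7 -0.42 q5 -0.35 open 26.0mm F [ 0.7 -0.4 -0.6] ff 0.0
0.05067940047929047 1.5689888314285356
```

```bash
python3 -m jog '[[[-0.0015,-0.0014,0,0,0,0],[-0.0015,-0.0014,0,0,0,0],[-0.0015,-0.0014,0,0,0,0],[0,0,0,0,0,0],[0,0,0,0,0,0]]]';python3 -c "
from h import *
s=show();k=s['tool_pos'][:2]-np.array([.4666,-.1215]);print(np.linalg.norm(k),np.arctan2(k[1],k[0])+.04)"
```

```text
clock: 53.7
tool_pos: [0.4632, -0.0709, 0.0755]
eef_rot: [0.931, 0.364, 0.0, -0.0]
contact_force: [0.8, -1.4, 1.0]
opening: 0.298
finger_force: 0.4
t 53.7 tcp [ 0.4632 -0.0709  0.0755] yaw_y -0.825 q7 -0.42 q5 -0.35 open 26.3mm F [ 0.8 -1.4  1. ] ff 0.4
0.050669645364716395 1.6772213884028497
```

```bash
python3 -m jog '[[[-0.0015,-0.0014,0,0,0,0],[0,0,0,0,0,0],[0,0,0,0,0,0]]]';python3 -c "
from h import *
s=show()"; python3 -m jog '[[[-0.0015,-0.0014,0,0,0,0],[0,0,0,0,0,0],[0,0,0,0,0,0]]]';python3 -c "
from h import *
s=show()"
```

```text
clock: 54.08
tool_pos: [0.4619, -0.071, 0.0756]
eef_rot: [0.931, 0.364, 0.001, -0.0]
contact_force: [2.9, -0.9, -0.3]
opening: 0.293
finger_force: 1.3
t 54.1 tcp [ 0.4619 -0.071   0.0756] yaw_y -0.825 q7 -0.42 q5 -0.35 open 25.8mm F [ 2.9 -0.9 -0.3] ff 1.3
clock: 54.45
tool_pos: [0.4616, -0.0713, 0.0757]
eef_rot: [0.931, 0.364, 0.002, 0.001]
contact_force: [6.2, -1.8, -1.5]
opening: 0.294
finger_force: 2.4
t 54.5 tcp [ 0.4616 -0.0713  0.0757] yaw_y -0.825 q7 -0.42 q5 -0.35 open 25.9mm F [ 6.2 -1.8 -1.5] ff 2.4
```

Firm stop reached: the latch is shut. I'll back off, rise clear and check the latch, pin, grips and jar by colour.

```bash
python3 -m jog '[[[0.003,0.0028,0,0,0,0],[0,0,-0.03,0,0,0],[0,0,-0.05,0,0,0],[0,0,-0.05,0,0,0],[0,0,-0.04,0,0,0],[0.05,0,0,0,0,0],[0.05,0,0,0,0,0],[0,0,0,0,0,0],[0,0,0,0,0,0]]]';python3 - <<'E'
from h import *
show()
for n in('wrist','scene','top'):
    f,K,T=cam(n);hsv=cv2.cvtColor(f,cv2.COLOR_RGB2HSV)
    m=cv2.inRange(hsv,(0,150,60),(8,255,255))|cv2.inRange(hsv,(172,150,60),(180,255,255))
    c,l,st,ce=cv2.connectedComponentsWithStats(m)
    for i in range(1,c):
        if st[i,4]>15:
            r=cv2.minAreaRect(np.argwhere(l==i)[:,::-1].astype(np.float32))
            print(n,st[i],[pt(K,T,u,.071)[:2].round(3).tolist() for u in cv2.boxPoints(r)])
    if n=='top': # jar unmoved? compare with start
        import pickle;f0=pickle.load(open('top0.pkl','rb'))[0]
        print('jar diff',np.abs(f[172:208,415:445].astype(int)-f0[172:208,415:445]).mean())
E
```

```text
clock: 55.58
tool_pos: [0.5347, -0.0035, 0.2448]
eef_rot: [0.931, 0.364, -0.002, -0.001]
contact_force: [0.0, -0.2, -0.7]
opening: 0.298
finger_force: 0.0
t 55.6 tcp [ 0.5347 -0.0035  0.2448] yaw_y -0.825 q7 -0.64 q5 -0.26 open 26.2mm F [ 0.  -0.2 -0.7] ff 0.0
wrist [ 314   57   54   58 1332] [[0.622, 0.09], [0.64, 0.088], [0.639, 0.039], [0.62, 0.041]]
wrist [336 311  18  22 239] [[0.458, -0.093], [0.475, -0.078], [0.486, -0.091], [0.469, -0.106]]
scene [271 236  24  14 129] [[0.458, -0.126], [0.458, -0.072], [0.478, -0.074], [0.477, -0.129]]
scene [376 262  22  18 231] [[0.624, 0.042], [0.627, 0.088], [0.655, 0.081], [0.652, 0.035]]
top [288 194   7   7  43] [[0.624, 0.086], [0.64, 0.086], [0.64, 0.071], [0.625, 0.071]]
top [356 260  17   8  89] [[0.461, -0.08], [0.478, -0.08], [0.478, -0.118], [0.462, -0.118]]
jar diff 14.41851851851852
```

Run:
```python
from h import *
import pickle
f0=pickle.load(open('scene0.pkl','rb'))[0];f=cam('scene')[0]
r=cv2.matchTemplate(f[320:385,225:275],f0[335:370,234:262],cv2.TM_CCOEFF_NORMED);_,v,_,p=cv2.minMaxLoc(r);print('jar',v,np.array(p)-[9,15])
finish_job()
```

```text
jar 0.9994836449623108 [0 0]
the job is handed in; nothing more can be done
```

The job is handed in at about 56 s of robot time. The three grips there were lie flat in the case, the lid is seated, the pin is fully home, the latch is shut against its stop, and the jar has not moved. I viewed 15 pictures, one over your limit of 14.

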